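Close the pump unit and put the tools away

ROBOT

A 7-joint arm with a two-finger parallel gripper is mounted at the origin on the work surface. World frame = base frame: x ahead of the robot, y to its left, z up, the work surface at z = 0. Lengths are in m, angles in rad, forces in N, time in s.
With the tool pointing down it reaches from about 0.4 to 0.85 m from the base axis. Payload 4.5 kg.
Tool frame: the origin (TCP) lies where the fingers leave the gripper's body, on its centre line; the fingertips stand 64 mm ahead of it and the grasp point (between the pads) lies 45 mm ahead of it; z points along the fingers, y is the line along which they close (so a half turn about z gives the same grasp; the last joint's range is limited). The gripper opens to 88 mm and grips with 3 to 60 N. Pads are 18 mm wide; open, the fingers measure 123 mm over their backs; the gripper's body (75 mm by 187 mm) begins 45 mm behind the grasp point.
Start: joints at [-1.17, 0.689, -0.195, 1.565, 0.157, 0.902, -0.215], TCP at [0.224, 0.583, 0.303] pointing down, gripper open.
Joint ranges: [-3.01, 3.01], [-0.46, 2.08], [-1.47, 1.51], [0.13, 2.56], [-1, 4.14], [0.04, 2.09], [-2.66, 2.66]. Speed limits (rad/s): [2.57, 2.57, 3.14, 3.14, 3.14, 3.14, 3.14].

INTERFACE

Orientations are given as a unit quaternion [x, y, z, w].
In Python, from plant import r gives the robot as it stands.
- The arm moves only by the tool play_rows, never from a script. Its arguments are lists of equal length, an entry for each row: "translation": the shift along the tool's x, y, z in m, a list of three; "delta_rot": the turn, a rotation vector about the tool's x, y, z in degrees, a list of three; "grip": the opening, from -1 (shut) to 1 (fully open). In form: {"translation": [[x, y, z], ...], "delta_rot": [[rx, ry, rz], ...], "grip": [grip, ...]}. A call has 1 to 20 rows; each row shifts and turns the commanded pose from where the row before left it, along the tool's axes as they then stand; what a row does not reach is not made up. A row lasts 1/8 s, in which the tool goes at most 62.5 mm and 10.7 degrees, less where a joint would pass 70% of its speed; a pose out of reach is approached as far as the arm can. A call with a gripper value outside its range is refused whole. The fingers move at their own pace and stop on an object; "squeeze" is the grip in N (left out, the last holds). Time passes only in rows, so rows that do not move let the fingers close. It gives the time, the measured TCP pose, the force, the opening and the grip force at its end, in the units of the state.
- r.get_state(): the state, without advancing time (a new reading comes with each control period).
- r.snapshot(name): name is "scene" or "top" or "wrist"; returns the picture (480x640x3 uint8, blue, green, red); there is no depth.
- r.get_calibration(name): a dict with "intrinsics" (3x3 intrinsics, pixels), "eye" and "rotation" of the camera in the world. Camera axes: x right, y up, looking along -z (the intrinsics and any distortion apply to the point x, -y, -z); pixel columns grow to the right and rows downward; lengths in m; the calibration is good to about 2 mm. A picture is of the moment at which its call begins: read the wrist's pose just before it. get_calibration takes no time and is no camera call; for the wrist camera it gives the pose at the moment of the call.
- r.finish_job(): hands the job in; it is judged then, once.
Trained networks look in the newest picture that a camera, given by its name, has taken for a name from the list of things; names that differ only in an ending like _2 or _b are one class to them, and where a whole thing is asked for, a point or a joint stands for the part that bears it (a point fixed in the world has none). Each returns a list of dicts, best first, with "confidence" (0 to 1); they miss things now and then, are a little off and sometimes report something else, mostly with a low value. They report only what shows in the picture. A call takes as long as a camera call. They do not tell look-alikes from the thing itself.
- r.look_for(camera, target): "point" ([x, y, z] in m, in world coordinates, good to about 4 mm: the middle of the surface that is visible of it).
- r.silhouettes(camera, target): "pixels" (480x640 bool, what is visible of it).
The state is a dict: "clock": time; "q": joint angles; "qd": joint speeds; "joint_torque": joint torques, N m; "tool_pos": TCP position; "eef_rot": TCP orientation; "contact_force": force on the tool from outside, world axes, zero at the start; "moment": the same for the moment, N m; "opening": opening from 0.0 (shut) to 1.0 (fully open); "finger_force": force on a finger pad.
Only numpy, scipy, OpenCV 4.12 (cv2) and the standard library are available. Lean on these libraries where they do the work, as an engineer would, in place of code of your own. Each camera call takes 0.05 s, during which the arm holds its last target. There are 200 camera calls.

TASK

The pump unit on the press bench has been serviced and its blue cover is back on: lock both orange wing studs by pushing each one in and turning it clockwise a full quarter turn, so that it stays in. Hang every spanner that lies out by its closed ring on the peg of its own colour, handle hanging down and left still, and stand every socket that is out fully down in the block of its own colour. Leave the tin, the oil bottle and the jar where they are.

Things in the scene. Friction and masses are not known exactly. Their poses are not given: they have to be found in the camera images.
- stud_left_grip (a point): Centre of the upright orange wing of the cover stud at the robot's left (+y) end of the pump unit (blue cover 145 x 235 mm, top 63 mm above the bench): 44 mm long (x), 10 thick (y), 24 tall (z up). It is 26 mm above the cover while the stud is out, and turns and sinks with the stud. A 32 mm wide flange lies 12 to 17 mm below it. Studs are 110 mm apart.
- stud_left_push (a joint): How far this stud is pushed straight down into the cover, m: 0 out, 0.008 fully in. A spring pushes it back out (3.6 N at 0, 7.2 N at 0.008). It can turn only when it is more than 4 mm in; once turned it stays held about 4 mm in by its lug, when let go.
- stud_left_turn (a joint): Turn of this stud, rad: 0 unlocked (wing parallel to the short, 145 mm side of the cover), 1.571 locked, against the stop (wing parallel to the long side, in line with the two white marks beside it). Grows clockwise seen from above; resisting moment about 0.03 N m; it stays where it is left.
- stud_right_grip (a point): Centre of the upright orange wing of the cover stud at the robot's right (-y) end of the pump unit (blue cover 145 x 235 mm, top 63 mm above the bench): 44 mm long (x), 10 thick (y), 24 tall (z up). It is 26 mm above the cover while the stud is out, and turns and sinks with the stud. A 32 mm wide flange lies 12 to 17 mm below it. Studs are 110 mm apart.
- stud_right_push (a joint): How far this stud is pushed straight down into the cover, m: 0 out, 0.008 fully in. A spring pushes it back out (3.6 N at 0, 7.2 N at 0.008). It can turn only when it is more than 4 mm in; once turned it stays held about 4 mm in by its lug, when let go.
- stud_right_turn (a joint): Turn of this stud, rad: 0 unlocked (wing parallel to the short, 145 mm side of the cover), 1.571 locked, against the stop (wing parallel to the long side, in line with the two white marks beside it). Grows clockwise seen from above; resisting moment about 0.03 N m; it stays where it is left.
- spanner_red: Steel combination spanner, red sleeve on its handle, 160 g, 161 mm long, 9 mm thick. Origin: underside, middle of the handle, close to the centre of mass; x along the handle to the closed ring, z up. Handle 14 mm wide, x -47 to +47; ring at x +65, 38 mm outside, 24 mm hole; open jaw 32 mm wide to x -77. Starts flat on the bench. May be absent.
- spanner_red_eye (a point): Centre of the ring's hole of the red spanner, half way through its thickness.
- peg_red: Peg of the red spanner: a red plate 50 x 60 x 4 mm on the upper bar of an open grey rack 240 mm high. Origin: back of the plate at the peg's foot, 200 mm above the bench; x into the rack, away from the robot, z up. The 8 mm peg slants 45 degrees up, out to the robot, from (-4,0,0) to (-40,0,36) mm. Pegs 95 mm apart along y; a lower bar, front at x 0, is 95 mm above the bench.
- socket_red: Dark steel impact socket with a red band: an upright cylinder 28 mm in diameter and 52 mm tall, 150 g nominal; origin at the centre of its underside, z up. Starts upright on the bench. May be absent.
- block_red: Red socket block, 60 x 60 x 32 mm, fixed on a black tray 4 mm thick, with one round hole 32 mm wide and 26 mm deep for the red socket. Origin: centre of its underside, 4 mm above the bench; the hole is on its z axis (up), mouth at z 32 mm, floor at z 6 mm. The blocks stand in a row along their x, 67 mm apart.
- spanner_yellow: Steel combination spanner, yellow sleeve on its handle, 160 g, 161 mm long, 9 mm thick. Origin: underside, middle of the handle, close to the centre of mass; x along the handle to the closed ring, z up. Handle 14 mm wide, x -47 to +47; ring at x +65, 38 mm outside, 24 mm hole; open jaw 32 mm wide to x -77. Starts flat on the bench. May be absent.
- spanner_yellow_eye (a point): Centre of the ring's hole of the yellow spanner, half way through its thickness.
- peg_yellow: Peg of the yellow spanner: a yellow plate 50 x 60 x 4 mm on the upper bar of an open grey rack 240 mm high. Origin: back of the plate at the peg's foot, 200 mm above the bench; x into the rack, away from the robot, z up. The 8 mm peg slants 45 degrees up, out to the robot, from (-4,0,0) to (-40,0,36) mm. Pegs 95 mm apart along y; a lower bar, front at x 0, is 95 mm above the bench.
- socket_yellow: Dark steel impact socket with a yellow band: an upright cylinder 34 mm in diameter and 52 mm tall, 200 g nominal; origin at the centre of its underside, z up. Starts upright on the bench. May be absent.
- block_yellow: Yellow socket block, 60 x 60 x 32 mm, fixed on a black tray 4 mm thick, with one round hole 38 mm wide and 26 mm deep for the yellow socket. Origin: centre of its underside, 4 mm above the bench; the hole is on its z axis (up), mouth at z 32 mm, floor at z 6 mm. The blocks stand in a row along their x, 67 mm apart.
- spanner_blue: Steel combination spanner, blue sleeve on its handle, 160 g, 161 mm long, 9 mm thick. Origin: underside, middle of the handle, close to the centre of mass; x along the handle to the closed ring, z up. Handle 14 mm wide, x -47 to +47; ring at x +65, 38 mm outside, 24 mm hole; open jaw 32 mm wide to x -77. Starts flat on the bench. May be absent.
- spanner_blue_eye (a point): Centre of the ring's hole of the blue spanner, half way through its thickness.
- peg_blue: Peg of the blue spanner: a blue plate 50 x 60 x 4 mm on the upper bar of an open grey rack 240 mm high. Origin: back of the plate at the peg's foot, 200 mm above the bench; x into the rack, away from the robot, z up. The 8 mm peg slants 45 degrees up, out to the robot, from (-4,0,0) to (-40,0,36) mm. Pegs 95 mm apart along y; a lower bar, front at x 0, is 95 mm above the bench.
- socket_blue: Dark steel impact socket with a blue band: an upright cylinder 40 mm in diameter and 52 mm tall, 250 g nominal; origin at the centre of its underside, z up. Starts upright on the bench. May be absent.
- block_blue: Blue socket block, 60 x 60 x 32 mm, fixed on a black tray 4 mm thick, with one round hole 44 mm wide and 26 mm deep for the blue socket. Origin: centre of its underside, 4 mm above the bench; the hole is on its z axis (up), mouth at z 32 mm, floor at z 6 mm. The blocks stand in a row along their x, 67 mm apart.
- tin: Green tin, 60 mm in diameter, 85 mm tall, standing beyond the socket tray; leave it alone. Origin at the centre of its underside.
- oil: Yellow oil bottle with a red cap, 44 mm in diameter, 110 mm tall, standing to the robot's right; leave it alone. Origin at the centre of its underside.
- jar: Small jar with a black lid, 44 mm in diameter, 55 mm tall, standing beyond the pump unit and the tray; leave it alone. Origin at the centre of its underside.
Not all that is in view belongs to the job. What is shaped like the spanner_red but brown, green or purple is not meant.

How it is judged:
By the outcome, as a careful person would: the job done as asked, in the order asked, and still so for the second after the job is handed in, with the robot touching nothing.
Of spanner_red, spanner_yellow, spanner_blue only 2 to 3 are there at a start; the rules pass over those that are not, and their reading is None.
Of socket_red, socket_yellow, socket_blue only 1 to 2 are there at a start; the rules pass over those that are not, and their reading is None.
At some moment in a run one of spanner_red, spanner_yellow, spanner_blue may be knocked a few centimetres aside while the robot is not near it.
It also fails if it takes over 210 s, if anything falls off the work surface, if the arm or the gripper's body presses on something with over 40 N, if the wrist force passes 120 N, or if a joint passes its speed limit or range.

## Working session

There is one attempt and no reset: what is moved stays moved. The work goes in short steps, Python scripts to look and compute and a tool call to move; the robot and the scene stay as the last step left them, time stands still between calls to the robot, and variables do not carry over. Pictures are saved under pics/ and viewed, at most 14 in all, crops included, and the job is handed in when it is done.

Besides the shell and the picture viewer there is one more tool, called after ">>>" as name(argument=value, ...) on one line, values as JSON. play_rows: Moves the arm, as the interface text tells. Its arguments: {"type":"object","properties":{"translation":{"type":"array","items":{"type":"array","items":{"type":"number"}}},"delta_rot":{"type":"array","items":{"type":"array","items":{"type":"number"}}},"grip":{"type":"array","items":{"type":"number"}},"squeeze":{"type":"number"}},"required":["translation","delta_rot","grip"]}

```bash
ls; mkdir -p pics; cat > h.py <<'E'
import numpy as np, cv2
from plant import r
from scipy.spatial.transform import Rotation as R
def ray(cam,u,v):
    c=r.get_calibration(cam);K=np.array(c["intrinsics"]);d=np.linalg.inv(K)@[u,v,1]
    return np.array(c["eye"]),np.array(c["rotation"])@(d*[1,-1,-1])
def at(cam,u,v,z):
    e,d=ray(cam,u,v);return e+d*(z-e[2])/d[2]
def proj(cam,p):
    c=r.get_calibration(cam);q=np.array(c["rotation"]).T@(np.array(p)-c["eye"]);q=q*[1,-1,-1]
    x=np.array(c["intrinsics"])@q;return x[:2]/x[2]
E
python3 - <<'E'
from h import *
s=r.get_state();print({k:np.round(v,3) for k,v in s.items()})
for c in("top","scene"):
    k=r.get_calibration(c);print(c,{a:np.round(b,3).tolist() for a,b in k.items()} )
    cv2.imwrite(f"pics/{c}0.png",r.snapshot(c))
    for n in "stud_left_grip stud_right_grip spanner_red spanner_yellow spanner_blue spanner_red_eye spanner_yellow_eye spanner_blue_eye peg_red peg_yellow peg_blue socket_red socket_yellow socket_blue block_red block_yellow block_blue tin oil jar".split():
        print(n,[(np.round(d["point"],3).tolist(),round(d["confidence"],2)) for d in r.look_for(c,n)[:3]])
E
```

```text
pics
{'clock': np.float64(0.0), 'q': array([-1.17 ,  0.69 , -0.195,  1.566,  0.157,  0.902, -0.215]), 'qd': array([-0.   ,  0.001, -0.   , -0.002,  0.001, -0.   ,  0.   ]), 'joint_torque': array([-0.0000e+00, -5.2756e+01, -1.2670e+00, -1.5343e+01, -5.3000e-02,
        6.0000e-03,  0.0000e+00]), 'tool_pos': array([0.224, 0.583, 0.302]), 'eef_rot': array([ 0.182,  0.983, -0.001, -0.   ]), 'contact_force': array([ 0.494, -0.449,  0.408]), 'moment': array([-0.014, -0.02 , -0.053]), 'finger_force': np.float64(0.0), 'opening': np.float64(1.001)}
top {'intrinsics': [[497.719, 0.0, 311.736], [0.0, 497.719, 236.174], [0.0, 0.0, 1.0]], 'eye': [0.419, -0.05, 1.631], 'rotation': [0.018, -0.024, -0.703, 0.711]}
stud_left_grip []
stud_right_grip [([0.604, -0.365, 0.094], 0.67), ([0.746, -0.221, 0.059], 0.55)]
spanner_red [([0.33, 0.219, 0.008], 0.79), ([0.288, -0.19, 0.011], 0.79), ([0.478, 0.063, 0.011], 0.67)]
spanner_yellow [([0.485, 0.348, 0.013], 0.51)]
spanner_blue []
spanner_red_eye [([0.284, -0.188, 0.009], 0.73), ([0.471, 0.065, 0.009], 0.68), ([0.211, 0.408, 0.005], 0.52)]
spanner_yellow
[... 1404 characters left out ...]
332, 0.234], 0.58)]
peg_yellow [([0.687, 0.233, 0.233], 0.67), ([0.53, 0.351, 0.012], 0.55), ([0.766, -0.216, 0.044], 0.47)]
peg_blue [([0.698, 0.143, 0.231], 0.77), ([0.602, -0.255, 0.09], 0.36)]
socket_red [([0.442, -0.295, 0.038], 0.62)]
socket_yellow []
socket_blue [([0.603, -0.254, 0.089], 0.56), ([0.453, -0.201, 0.042], 0.53)]
block_red [([0.602, -0.077, 0.031], 0.83), ([0.696, 0.145, 0.231], 0.68)]
block_yellow [([0.535, -0.072, 0.032], 0.7), ([0.53, 0.072, 0.006], 0.36)]
block_blue [([0.67, -0.091, 0.023], 0.73)]
tin [([0.439, -0.464, 0.054], 0.42)]
oil [([0.438, -0.464, 0.052], 0.62), ([0.532, -0.074, 0.032], 0.37)]
jar [([0.766, -0.217, 0.043], 0.76), ([0.525, 0.071, 0.009], 0.74)]
```

View pics/top0.png

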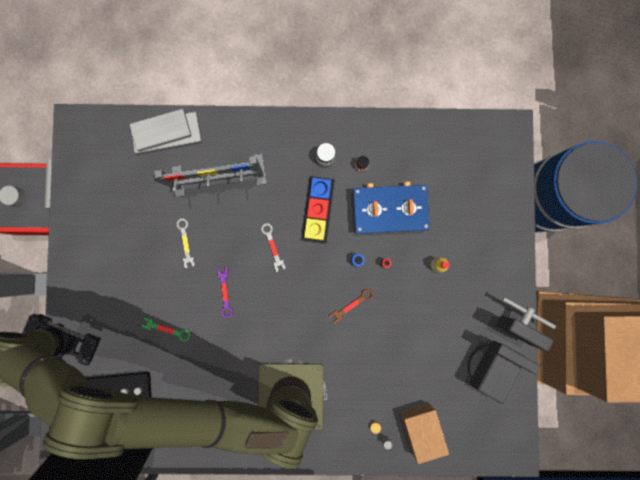

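View pics/scene0.png

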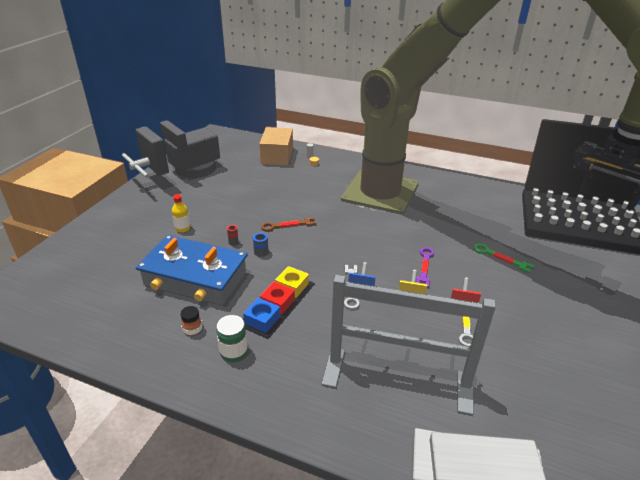

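Real targets: the red spanner (top image 272,247), the yellow spanner (185,243), the blue socket (358,259) and the red socket (387,263). The purple, green and brown ones are look-alikes, and there is no blue spanner. Next I move over the pump unit for a wrist view.

>>> play_rows(translation=[[0, 0, 0], [0, 0, 0], [0, 0, 0], [-0.0194, -0.0536, 0], [-0.0194, -0.0536, 0], [-0.0194, -0.0536, 0], [-0.0194, -0.0536, 0], [-0.0194, -0.0536, 0], [-0.0194, -0.0536, 0], [-0.0194, -0.0536, 0], [-0.0194, -0.0536, 0], [-0.0194, -0.0536, 0], [-0.0194, -0.0536, 0], [-0.0194, -0.0536, 0], [-0.0194, -0.0536, 0], [-0.0194, -0.0536, 0], [-0.0194, -0.0536, 0], [-0.0194, -0.0536, 0], [-0.0194, -0.0536, 0], [-0.0194, -0.0536, 0]], delta_rot=[[0, 0, -8], [0, 0, -8], [0, 0, -8], [0, 0, 0], [0, 0, 0], [0, 0, 0], [0, 0, 0], [0, 0, 0], [0, 0, 0], [0, 0, 0], [0, 0, 0], [0, 0, 0], [0, 0, 0], [0, 0, 0], [0, 0, 0], [0, 0, 0], [0, 0, 0], [0, 0, 0], [0, 0, 0], [0, 0, 0]], grip=[1, 1, 1, 1, 1, 1, 1, 1, 1, 1, 1, 1, 1, 1, 1, 1, 1, 1, 1, 1])

```text
clock: 4.6
tool_pos: [0.6014, -0.3113, 0.3028]
eef_rot: [-0.026, 1.0, 0.0, 0.0]
contact_force: [1.4, 1.6, 0.3]
opening: 0.998
finger_force: 0.0
```

```bash
sed -i 's/np.array(c\["rotation"\])/R.from_quat(c["rotation"]).as_matrix()/' h.py
python3 - <<'E'
from h import *
s=r.get_state();print(s["q"].round(4),s["tool_pos"].round(4))
c=r.get_calibration("wrist");print(c)
im=r.snapshot("wrist");cv2.imwrite("pics/w1.png",im)
for n in "stud_left_grip stud_right_grip socket_red socket_blue block_red block_yellow block_blue".split():
    o=[(np.round(d["point"],4).tolist(),round(d["confidence"],2)) for d in r.look_for("wrist",n)[:2]]
    print(n,o,[proj("wrist",p).round().tolist() for p,_ in o])
hsv=cv2.cvtColor(im,cv2.COLOR_BGR2HSV)
m=cv2.inRange(hsv,(5,160,150),(18,255,255))
n,l,st,ce=cv2.connectedComponentsWithStats(m)
for i in range(1,n):
    if st[i,4]>150:
        ys,xs=np.where(l==i);P=np.array([at("wrist",u,v,0.089)[:2] for u,v in zip(xs,ys)])
        rr=cv2.minAreaRect(P.astype(np.float32)*1000);print(ce[i],st[i,4],P.mean(0).round(4),rr)
E
```

```text
[ 0.6097  0.7827 -0.4033  1.3831  0.3262  1.0412  1.7693] [ 0.6014 -0.3113  0.3028]
{'intrinsics': array([[370.66609954,   0.        , 319.43528922],
       [  0.        , 370.66609954, 238.00481235],
       [  0.        ,   0.        ,   1.        ]]), 'eye': array([ 0.51833121, -0.31641521,  0.38527051]), 'rotation': array([-0.11185798, -0.11764387,  0.71571191,  0.67926738])}
stud_left_grip [([0.6017, -0.2639, 0.0999], 0.62)] [[389.0, 227.0]]
stud_right_grip [([0.6015, -0.3632, 0.0956], 0.83)] [[259.0, 220.0]]
socket_red [([0.4399, -0.2989, 0.0497], 0.8)] [[345.0, 10.0]]
socket_blue [([0.4429, -0.213, 0.0541], 0.7)] [[452.0, 20.0]]
block_red [([0.6045, -0.0858, 0.0359], 0.62)] [[546.0, 220.0]]
block_yellow [([0.5349, -0.0709, 0.0357], 0.73)] [[580.0, 148.0]]
block_blue [([0.6757, -0.0859, 0.027], 0.87)] [[524.0, 282.0]]
[251.72862454 215.83271375] 269 [ 0.6018 -0.3641] ((605.9326782226562, -366.32586669921875), (46.60247802734375, 10.779011726379395), 3.2506039142608643)
[381.4        223.07346939] 490 [ 0.6022 -0.2563] ((599.4234619140625, -255.66717529296875), (47.50690460205078, 12.301761627197266), 3.6173441410064697)
[382.81702128 328.24255319] 235 [ 0.7022 -0.2441] ((703.2554321289062, -244.0515594482422), (13.831872940063477, 31.384458541870117), 42.07290267944336)
```

View pics/w1.png

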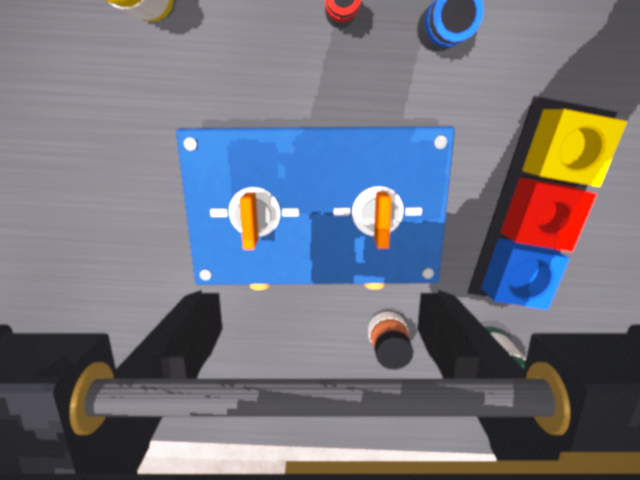

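```bash
python3 - <<'E'
from h import *
for a in [(219,212.5),(290,212.5),(341,212),(413,212)]: print(at("wrist",*a,.063).round(4))
R_=(at("wrist",219,212.5,.063)+at("wrist",290,212.5,.063))/2;L=(at("wrist",341,212,.063)+at("wrist",413,212,.063))/2
print(R_.round(4),L.round(4),np.linalg.norm(R_-L),np.degrees(np.arctan2(*(L-R_)[1::-1])))
for a in [(190,144),(441,142),(205,275),(428,273)]: print(at("wrist",*a,.063).round(4))
for p in(R_,L):print([proj("wrist",[p[0]+dx,p[1],.101]).round(1) for dx in(-.022,.022)])
E
```

```text
[ 0.6075 -0.3979  0.063 ]
[ 0.604  -0.3343  0.063 ]
[ 0.601  -0.2886  0.063 ]
[ 0.5975 -0.2241  0.063 ]
[ 0.6058 -0.3661  0.063 ] [ 0.5992 -0.2564  0.063 ] 0.1099174152519539 93.39688282489647
[ 0.5489 -0.4205  0.063 ]
[ 0.5356 -0.2088  0.063 ]
[ 0.6697 -0.4131  0.063 ]
[ 0.656  -0.2018  0.063 ]
[array([246.4, 197.6]), array([246.9, 250.3])]
[array([387.1, 197.1]), array([381. , 249.8])]
```

>>> play_rows(translation=[[-0.0007, 0.055, 0], [0, 0, 0.05], [0, 0, 0.05], [0, 0, 0.04], [0, 0, 0.019], [0, 0, 0], [0, 0, 0], [0, 0, 0], [0, 0, 0], [0, 0, 0], [0, 0, 0]], delta_rot=[[0, 0, -0.4], [0, 0, 0], [0, 0, 0], [0, 0, 0], [0, 0, 0], [0, 0, 0], [0, 0, 0], [0, 0, 0], [0, 0, 0], [0, 0, 0], [0, 0, 0]], grip=[0, 0, 0, 0, 0, 0, -1, -1, -1, -1, -1], squeeze=35)

```text
clock: 6.38
tool_pos: [0.5995, -0.2589, 0.145]
eef_rot: [-0.028, 1.0, -0.003, 0.002]
contact_force: [0.6, -7.2, 1.8]
opening: 0.109
finger_force: 35.0
```

>>> play_rows(translation=[[0, -0.0025, 0], [0, 0, 0.004], [0, 0, 0.005], [0, 0, 0]], delta_rot=[[0, 0, 0], [0, 0, 0], [0, 0, 0], [0, 0, 0]], grip=[-1, -1, -1, -1])

```text
clock: 6.88
tool_pos: [0.5996, -0.2591, 0.1368]
eef_rot: [-0.029, 1.0, -0.002, 0.001]
contact_force: [-1.3, -5.6, 12.7]
opening: 0.112
finger_force: 35.0
```

>>> play_rows(translation=[[0, -0.001, 0], [0, 0, 0], [0, 0, 0], [0, 0, 0], [0, 0, 0], [0, 0, 0], [0, 0, 0], [0, 0, 0], [0, 0, 0], [0, 0, 0], [0, 0, 0], [0, 0, 0], [0, 0, 0]], delta_rot=[[0, 0, 0], [0, 0, 9], [0, 0, 9], [0, 0, 9], [0, 0, 9], [0, 0, 9], [0, 0, 9], [0, 0, 9], [0, 0, 9], [0, 0, 9], [0, 0, 9], [0, 0, 3], [0, 0, 0]], grip=[-1, -1, -1, -1, -1, -1, -1, -1, -1, -1, -1, -1, -1])

```text
clock: 8.5
tool_pos: [0.5989, -0.2602, 0.1368]
eef_rot: [0.705, 0.71, -0.001, 0.002]
contact_force: [-4.2, -5.1, 14.7]
opening: 0.111
finger_force: 35.0
```

>>> play_rows(translation=[[0, 0, -0.002], [0, 0, -0.003], [0, 0, 0], [0, 0, -0.057], [0, 0, 0], [0, 0, 0], [0, 0, 0], [0, 0, 0], [0, 0, 0], [0, 0, 0], [0, 0, 0], [0, 0, 0], [0, 0, 0], [0, 0, 0], [0, -0.053, 0], [0, -0.054, 0], [0, 0, 0], [0, 0, 0.04], [0, 0, 0.012], [0, 0, 0]], delta_rot=[[0, 0, 0], [0, 0, 0], [0, 0, 0], [0, 0, 0], [0, 0, -9.3], [0, 0, -9.3], [0, 0, -9.3], [0, 0, -9.3], [0, 0, -9.3], [0, 0, -9.3], [0, 0, -9.3], [0, 0, -9.3], [0, 0, -9.3], [0, 0, -9.3], [0, 0, 0], [0, 0, 0], [0, 0, 0], [0, 0, 0], [0, 0, 0], [0, 0, 0]], grip=[0, 0, 0, 0, 0, 0, 0, 0, 0, 0, 0, 0, 0, 0, 0, 0, 0, 0, 0, 0])

```text
clock: 11.0
tool_pos: [0.6051, -0.3634, 0.1439]
eef_rot: [-0.03, 1.0, 0.001, -0.001]
contact_force: [0.2, -0.6, -0.8]
opening: 0.498
finger_force: 0.0
```

>>> play_rows(translation=[[0, 0, 0], [0, 0, 0], [0, 0, 0], [0, 0, 0], [0, 0, 0]], delta_rot=[[0, 0, 0], [0, 0, 0], [0, 0, 0], [0, 0, 0], [0, 0, 0]], grip=[-1, -1, -1, -1, -1])

```text
clock: 11.62
tool_pos: [0.6058, -0.3688, 0.1457]
eef_rot: [-0.028, 1.0, -0.003, 0.002]
contact_force: [1.6, -6.2, -1.6]
opening: 0.108
finger_force: 35.0
```

>>> play_rows(translation=[[0, -0.004, 0], [0, 0, 0.004], [0, 0, 0.006], [0, 0, 0], [0, 0, 0], [0, 0, 0], [0, 0, 0], [0, 0, 0], [0, 0, 0], [0, 0, 0], [0, 0, 0], [0, 0, 0], [0, 0, 0], [0, 0, 0], [0, 0, 0], [0, 0, 0]], delta_rot=[[0, 0, 0], [0, 0, 0], [0, 0, 0], [0, 0, 0], [0, 0, 9], [0, 0, 9], [0, 0, 9], [0, 0, 9], [0, 0, 9], [0, 0, 9], [0, 0, 9], [0, 0, 9], [0, 0, 9], [0, 0, 9], [0, 0, 3], [0, 0, 0]], grip=[-1, -1, -1, -1, -1, -1, -1, -1, -1, -1, -1, -1, -1, -1, -1, -1])

```text
clock: 13.62
tool_pos: [0.6055, -0.37, 0.1374]
eef_rot: [0.704, 0.71, -0.001, 0.001]
contact_force: [-4.9, 0.3, 17.4]
opening: 0.11
finger_force: 35.0
```

>>> play_rows(translation=[[0, 0, -0.002], [0, 0, -0.003], [0, 0, 0], [0, 0, -0.045], [0, 0, -0.06], [0, 0, -0.055], [0, 0, 0]], delta_rot=[[0, 0, 0], [0, 0, 0], [0, 0, 0], [0, 0, 0], [0, 0, 0], [0, 0, 0], [0, 0, 0]], grip=[0, 0, 0, 0, 0, 0, 0])

```text
clock: 14.5
tool_pos: [0.6075, -0.3699, 0.3048]
eef_rot: [0.705, 0.709, 0.001, 0.005]
contact_force: [1.2, 0.0, -0.3]
opening: 0.501
finger_force: 0.0
```

```bash
python3 - <<'E'
from h import *
s=r.get_state();print(s["clock"],s["q"].round(4),s["tool_pos"].round(4),s["eef_rot"].round(4))
im=r.snapshot("wrist");cv2.imwrite("pics/w2.png",im)
im=r.snapshot("top");cv2.imwrite("pics/top1.png",cv2.resize(im[130:330,120:440],None,fx=2.5,fy=2.5,interpolation=cv2.INTER_CUBIC));cv2.imwrite("pics/t1full.png",im)
hsv=cv2.cvtColor(im,cv2.COLOR_BGR2HSV)
for n in ("spanner_red","spanner_yellow"):
    for d in r.silhouettes("top",n)[:3]:
        ys,xs=np.where(d["pixels"]);P=np.array([at("top",u,v,.009)[:2] for u,v in zip(xs,ys)])
        rr=cv2.minAreaRect((P*1000).astype(np.float32));print(n,d["confidence"],xs.mean().round(),ys.mean().round(),P.mean(0).round(4),np.round(rr[0]),np.round(rr[1]),rr[2])
E
```

```text
14.5 [ 0.4339  0.8105  0.1036  1.2812 -0.0868  1.0444  0.555 ] [ 0.6075 -0.3699  0.3048] [0.7047 0.7095 0.0013 0.0047]
spanner_red 0.74 224.0 292.0 [0.3312 0.2178] [329. 217.] [151.  36.] 6.5517683029174805
spanner_red 0.68 273.0 248.0 [0.4737 0.0614] [479.  62.] [146.  34.] 20.202905654907227
spanner_red 0.57 167.0 330.0 [0.2083 0.4001] [210. 400.] [158.  37.] 71.48226928710938
spanner_yellow 0.58 185.0 242.0 [0.4901 0.3499] [492. 350.] [149.  33.] 12.72967529296875
spanner_yellow 0.31 318.0 209.0 [ 0.6051 -0.0818] [606. -82.] [63. 67.] 82.53416442871094
```

View pics/w2.png

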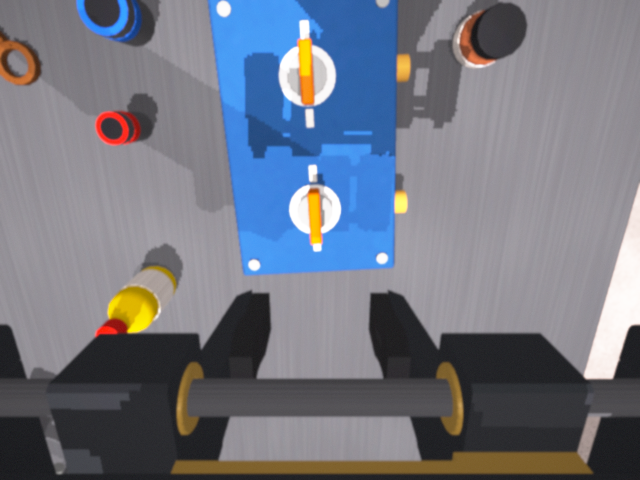

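View pics/top1.png

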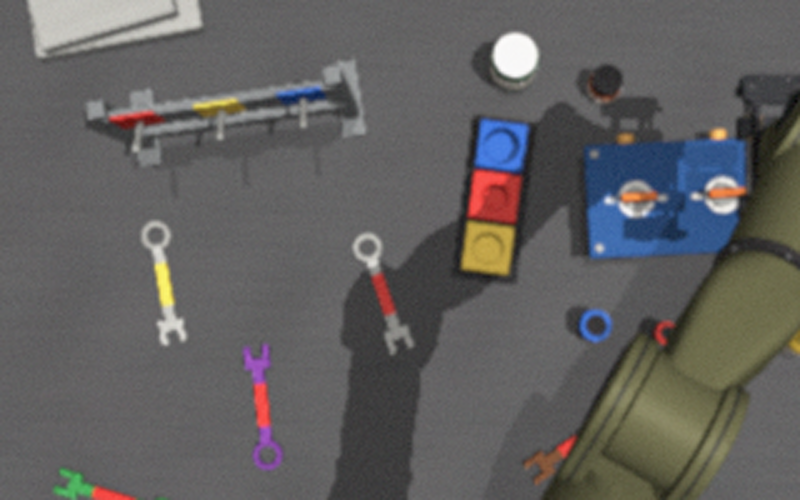

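```bash
cat > kin.py <<'E'
import numpy as np
from scipy.optimize import least_squares
from scipy.spatial.transform import Rotation as R
import itertools
D=[([-1.17,.69,-.195,1.566,.157,.902,-.215],[.224,.583,.302],[.182,.983,-.001,0]),
([.6097,.7827,-.4033,1.3831,.3262,1.0412,1.7693],[.6014,-.3113,.3028],[-.026,1,0,0]),
([.4339,.8105,.1036,1.2812,-.0868,1.0444,.555],[.6075,-.3699,.3048],[.7047,.7095,.0013,.0047])]
def rot(a,t): return R.from_rotvec(np.array({'y':[0,t,0],'z':[0,0,t]}[a]))
def fk(q,p,s):
    h,L1,L2,L3,e,c=p
    M=rot('z',s[0]*q[0])*rot('y',q[1]);x=np.array([0,0,h])
    M=M*rot('z',s[1]*q[2]);x=x+M.apply([e,0,L1]);M=M*rot('y',q[3])
    M=M*rot('z',s[2]*q[4]);x=x+M.apply([-e,0,L2]);M=M*rot('y',q[5]);M=M*rot('z',s[3]*q[6]+c)
    return x+M.apply([0,0,L3]),M
def fit():
    best=None
    for s in itertools.product((1,-1),repeat=4):
      for c0 in(0,1.57,3.14,-1.57):
        f=lambda p:np.concatenate([np.concatenate([fk(q,p,s)[0]-t,(fk(q,p,s)[1].inv()*R.from_quat(o)).as_rotvec()*.3,.003*(p[:5]-[.33,.4,.4,.2,0])]) for q,t,o in D])
        o=least_squares(f,[.33,.4,.4,.2,0,c0])
        if best is None or o.cost<best[0]:best=(o.cost,o.x,s)
    return best
LO=np.array([-3.01,-.46,-1.47,.13,-1,.04,-2.66]);HI=np.array([3.01,2.08,1.51,2.56,4.14,2.09,2.66])
E
python3 - <<'E'
from kin import *
b=fit();print(b)
p,s=b[1],b[2]
for q,t,o in D: x,M=fk(q,p,s);print(x-t,(M.inv()*R.from_quat(o)).as_rotvec())
# tilt feasibility at peg: grasp-point pose
def ik(t,M,q0):
    f=lambda q:np.concatenate([(fk(q,p,s)[0]-t)*10,(fk(q,p,s)[1].inv()*M).as_rotvec()*2,.001*(q-q0)])
    o=least_squares(f,np.clip(q0,LO+.01,HI-.01),bounds=(LO,HI));return o.x,np.linalg.norm(f(o.x)[:6])
az=np.radians(8);X=np.array([np.cos(az),np.sin(az),0]);Z=np.array([0,0,1]);Y=np.cross(Z,X)
for name,peg in(("red",[.672,.33,.2]),("yel",[.687,.235,.2])):
  for tilt in(0,30,45,60,75,88):
    t=np.radians(tilt);u=np.cos(t)*X+np.sin(t)*Z;n=np.sin(t)*X-np.cos(t)*Z
    ring=np.array(peg)-.022*X+.018*Z
    tcp=ring-u*.06-n*.045
    M=R.from_matrix(np.c_[-u,Y,n])
    r_=min((ik(tcp,M,np.array(q0)) for q0 in([-.3,.5,0,1.8,0,.5,1.2],[-.3,.2,.6,1.8,.6,.5,1.2],[-.3,.2,-.6,1.8,-.6,.5,1.2],[-.3,.2,-1,2.2,3,.5,-1.2])),key=lambda a:a[1])
    print(name,tilt,tcp.round(3),r_[0].round(2),round(r_[1],4))
E
```

```text
(np.float64(0.0020575459552730673), array([-0.30221756,  0.6750361 ,  0.31617808, -0.2951546 , -0.04113477,
        1.57049116]), (-1, -1, -1, -1))
[-0.02747653  0.00092288  0.00872093] [ 0.00090046 -0.00091685 -0.00021073]
[0.00696871 0.00396799 0.0002734 ] [1.08862447e-04 3.25424617e-04 7.93924719e-05]
[ 0.02730834  0.04870987 -0.00897726] [ 7.51012760e-05 -5.72366866e-05  1.31338262e-04]
red 0 [0.591 0.319 0.263] [-0.48  0.79 -0.03  1.46  0.03  0.88  1.19] 0.0
red 30 [0.576 0.317 0.227] [-0.47  0.94  0.09  1.02  0.11  0.68  1.21] 0.0
red 45 [0.577 0.317 0.207] [-0.45  1.02  0.14  0.72  0.14  0.65  1.21] 0.0
red 60 [0.582 0.317 0.189] [-0.42  1.12  0.16  0.3   0.16  0.72  1.21] 0.0
red 75 [0.592 0.319 0.172] [-0.4   1.15 -1.47  0.13  1.97  0.86  1.04] 0.2378
red 88 [0.604 0.32  0.16 ] [-0.39  1.14 -1.47  0.13  2.11  0.78  0.94] 0.5694
yel 0 [0.606 0.224 0.263] [-0.33  0.77 -0.05  1.54  0.05  0.83  1.3 ] 0.0
yel 30 [0.591 0.222 0.227] [-0.33  0.91  0.03  1.1   0.12  0.61  1.31] 0.0
yel 45 [0.592 0.222 0.207] [-0.33  0.98  0.06  0.81  0.13  0.58  1.32] 0.0
yel 60 [0.597 0.222 0.189] [-0.31  1.06  0.08  0.44  0.14  0.6   1.33] 0.0
yel 75 [0.607 0.224 0.172] [-0.3   1.14 -1.47  0.13  1.84  0.79  1.16] 0.1311
yel 88 [0.619 0.225 0.16 ] [-0.29  1.12 -1.47  0.13  1.95  0.69  1.08] 0.4695
```

Both studs sit turned and in line with their white marks. Next is the red spanner: I turn the tool across its handle and take a close wrist view.

>>> play_rows(translation=[[0.05, -0.0083, 0], [0.05, -0.0083, 0], [0.05, -0.0083, 0], [0.05, -0.0083, 0], [0.05, -0.0083, 0], [0.05, -0.0083, 0], [0.05, -0.0083, 0], [0.05, -0.0083, 0], [0.05, -0.0083, 0], [0, 0, 0], [0, 0, 0], [0, 0, 0], [0, 0, 0], [0, 0, 0], [0, 0, 0], [0, 0, 0], [0, 0, 0], [0, 0, 0], [0, 0, 0], [0, 0, 0]], delta_rot=[[0, 0, 0], [0, 0, 0], [0, 0, 0], [0, 0, 0], [0, 0, 0], [0, 0, 0], [0, 0, 0], [0, 0, 0], [0, 0, 0], [0, 0, -10], [0, 0, -10], [0, 0, -10], [0, 0, -10], [0, 0, -10], [0, 0, -10], [0, 0, -10], [0, 0, -10], [0, 0, -10], [0, 0, -10], [0, 0, -10]], grip=[0, 0, 0, 0, 0, 0, 0, 0, 0, 0, 0, 0, 0, 0, 0, 0, 0, 0, 0, 0])

```text
clock: 17.2
tool_pos: [0.5269, 0.0807, 0.298]
eef_rot: [-0.18, 0.984, 0.0, -0.002]
contact_force: [-0.2, -0.5, -0.1]
opening: 0.5
finger_force: 0.0
```

```bash
python3 - <<'E'
from h import *
s=r.get_state();print(s["clock"],s["q"].round(4),s["tool_pos"].round(4),s["eef_rot"].round(4))
im=r.snapshot("wrist");cv2.imwrite("pics/w3.png",im)
d=r.silhouettes("wrist","spanner_red")[0];m=d["pixels"];ys,xs=np.where(m)
P=np.array([at("wrist",u,v,.009)[:2] for u,v in zip(xs,ys)]);rr=cv2.minAreaRect((P*1000).astype(np.float32))
print(d["confidence"],xs.mean(),ys.mean(),P.mean(0).round(4),np.round(rr[0]),np.round(rr[1]),rr[2])
for n in("spanner_red_eye","spanner_red","peg_red","peg_yellow"):print(n,[(np.round(d["point"],4).tolist(),round(d["confidence"],2)) for d in r.look_for("wrist",n)[:2]])
E
```

```text
17.2 [ 0.0259  0.5989 -0.4277  1.8382  0.3374  0.7801  1.3533] [0.5269 0.0807 0.298 ] [-1.799e-01  9.837e-01  3.000e-04 -1.800e-03]
0.84 527.8632478632478 73.35418803418803 [0.3497 0.2187] [348. 220.] [123.  34.] 5.244366645812988
spanner_red_eye [([0.3469, 0.2208, 0.0128], 0.82), ([0.4683, 0.0576, 0.0094], 0.57)]
spanner_red [([0.3492, 0.2178, 0.0045], 0.85), ([0.4632, 0.058, 0.0094], 0.62)]
peg_red []
peg_yellow []
```

View pics/w3.png

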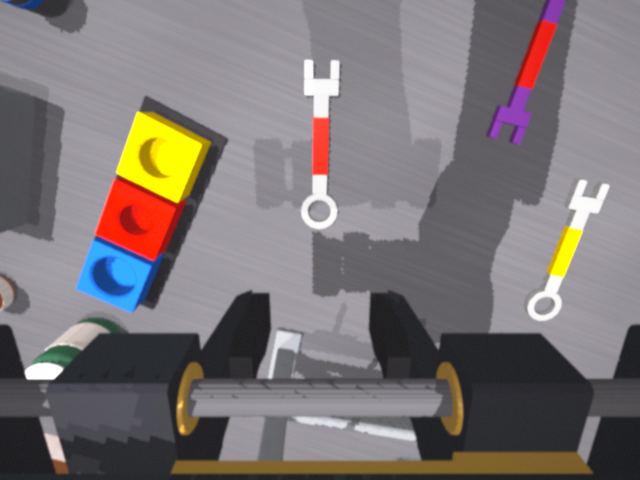

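>>> play_rows(translation=[[0, 0, 0], [0, 0, 0], [0.0025, 0.047, -0.02], [0.0025, 0.047, -0.02], [0.0025, 0.047, -0.02], [0, 0, 0], [0, 0, 0], [0, 0, 0], [0, 0, 0]], delta_rot=[[0, 0, 6.3], [0, 0, 6.3], [0, 0, 0], [0, 0, 0], [0, 0, 0], [0, -8, 0], [0, -8, 0], [0, -8, 0], [0, 0, 0]], grip=[0, 0, 0, 0, 0, 0, 0, 0, 0])

```text
clock: 18.62
tool_pos: [0.499, 0.2197, 0.3592]
eef_rot: [-0.068, 0.976, 0.013, 0.206]
contact_force: [-0.3, -0.6, -1.1]
opening: 0.508
finger_force: 0.0
```

```bash
python3 - <<'E'
from h import *
s=r.get_state();print(s["clock"],s["q"].round(4),s["tool_pos"].round(4),s["eef_rot"].round(4))
print(R.from_quat(s["eef_rot"]).as_matrix().round(3))
im=r.snapshot("wrist");cv2.imwrite("pics/w4.png",im)
im2=r.snapshot("scene");cv2.imwrite("pics/s4.png",cv2.resize(im2[250:420,310:510],None,fx=4,fy=4)[:600,:800])
for n in("peg_red","peg_yellow","peg_blue"):
  for c in("wrist","scene"):print(n,c,[(np.round(d["point"],4).tolist(),round(d["confidence"],2)) for d in r.look_for(c,n)[:2]])
E
```

```text
18.625 [-0.5207  0.406  -0.0922  2.0425  0.6197  0.3832  0.5682] [0.499  0.2197 0.3592] [-0.0678  0.9761  0.0131  0.2061]
[[-0.906 -0.138  0.401]
 [-0.127  0.99   0.054]
 [-0.404 -0.002 -0.915]]
peg_red wrist [([0.6626, 0.3443, 0.1972], 0.91)]
peg_red scene [([0.6695, 0.3284, 0.2331], 0.72), ([0.6959, 0.1436, 0.2331], 0.7)]
peg_yellow wrist [([0.6835, 0.2434, 0.2162], 0.9)]
peg_yellow scene [([0.6865, 0.2342, 0.2348], 0.89), ([0.6976, 0.1448, 0.2318], 0.42)]
peg_blue wrist [([0.696, 0.1388, 0.1973], 0.98)]
peg_blue scene [([0.7001, 0.1423, 0.2325], 0.55)]
```

View pics/w4.png

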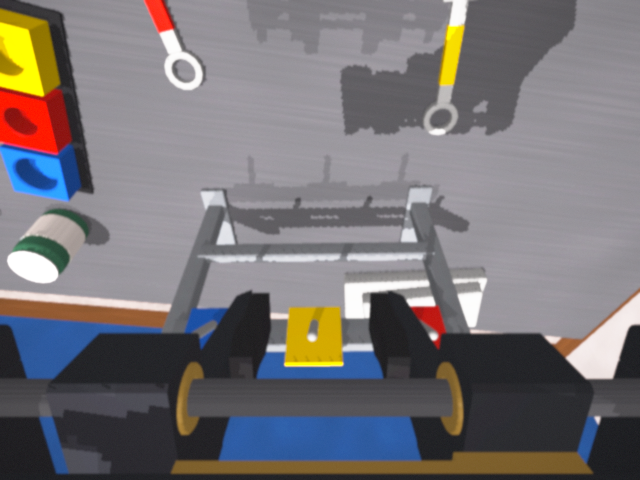

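```bash
python3 - <<'E'
from h import *
im=cv2.imread("pics/w4.png")[285:385,160:480];cv2.imwrite("pics/w4c.png",cv2.resize(im,(800,250),interpolation=cv2.INTER_CUBIC))
t=cv2.imread("pics/t1full.png")[150:210,150:275];a=cv2.resize(t,(800,384),interpolation=cv2.INTER_CUBIC)
cv2.imwrite("pics/c.png",np.vstack([cv2.imread("pics/w4c.png"),a[:350]]))
yaw=np.radians(8.2)
def pegpts(o,yaw):
    X=np.array([np.cos(yaw),np.sin(yaw),0]);return [np.array(o)+X*a+[0,0,b] for a,b in((-.004,0),(-.04,.036))]
for o in([.668,.333,.2],[.684,.239,.2],[.697,.144,.2]):print([proj("wrist",p).round(1) for p in pegpts(o,yaw)],[proj("top",p).round(1) for p in pegpts(o,yaw)])
E
```

```text
[array([418.7, 317.8]), array([435.7, 329.2])] [array([176. , 179.4]), array([174.1, 189.7])]
[array([315.2, 319.9]), array([314. , 331.5])] [array([208.7, 174.3]), array([207.7, 184.5])]
[array([211.6, 320. ]), array([192.5, 331.6])] [array([241.6, 170.2]), array([241.5, 180.3])]
```

View pics/c.png

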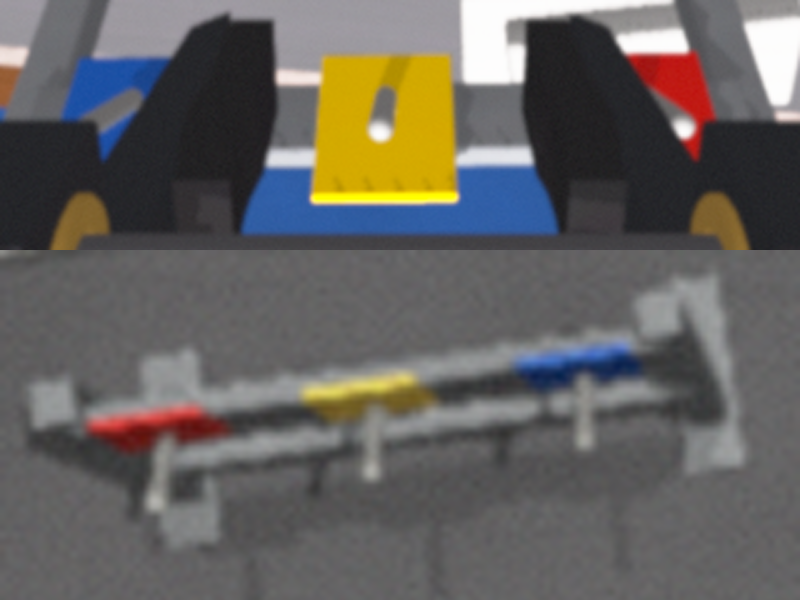

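```bash
python3 - <<'E'
from h import *
from scipy.optimize import least_squares
C={c:r.get_calibration(c) for c in("wrist","top")}
r.get_calibration_=C
def pts(p):
    X=np.array([np.cos(p[2]),np.sin(p[2]),0]);Y=np.array([-X[1],X[0],0]);o=np.array([p[0],p[1],.2])
    d={}
    for n,k in(("r",1),("y",0),("b",-1)):
        for q,a,b in(("f",-.004,0),("t",-.04,.036)):d[n+q]=o+Y*k*.095+X*a+[0,0,b]
    return d
obs=[("top","yt",208,184.7,3.),("top","bt",241.25,180,3.),("top","rt",174.5,189.8,3.),("wrist","yt",312,337,1.),("wrist","yf",314.8,321.8,1.),("wrist","rt",434,336.6,1.),("wrist","bf",215.2,324.2,1.)]
def f(p):
    d=pts(p);return np.concatenate([(proj(c,d[k])-[u,v])*w for c,k,u,v,w in obs])
o=least_squares(f,[.684,.238,.14]);print(o.x,np.degrees(o.x[2]));print(f(o.x).reshape(-1,2).round(1))
for k,v in pts(o.x).items():print(k,v.round(4))
E
python3 - <<'E'
# spanner coordinates from w3 picture with its camera pose re-derived from the stored tool pose
import sys;sys.path.insert(0,'.')
from h import *
c=r.get_calibration("wrist");s=r.get_state();T=R.from_quat(s["eef_rot"])
loc=T.inv().apply(np.array(c["eye"])-s["tool_pos"]);lr=T.inv()*R.from_quat(c["rotation"]);print(loc.round(4))
T3=R.from_quat([-.1799,.9837,.0003,-.0018]);e=np.array([.5269,.0807,.298])+T3.apply(loc);M=(T3*lr).as_matrix();K=np.array(c["intrinsics"])
def a3(u,v,z=.009):
    d=M@((np.linalg.inv(K)@[u,v,1])*[1,-1,-1]);return (e+d*(z-e[2])/d[2]).round(4)
for n,L in(("red",[(319,211),(320.5,118),(319.7,174),(322,77)]),("yel",[(545,304),(578,229),(556,276)])):print(n,[a3(*q) for q in L])
for n,L in(("blocks Y,R,B hole z.036",[(161,157),(139,217),(113,275)]),):print(n,[a3(*q,.036) for q in L])
print([at("wrist",u,v,.009).round(4) for u,v in((184,71),(441,118))])
E
```

```text
[0.68561403 0.23912554 0.15365731] 8.803915439453325
[[-0.6 -2.4]
 [-0.1 -2.5]
 [-0.6 -3.6]
 [ 1.4 -4.3]
 [ 0.2 -0.9]
 [-0.2 -5.2]
 [-2.1 -2.1]]
rf [0.6671 0.3324 0.2   ]
rt [0.6315 0.3269 0.236 ]
yf [0.6817 0.2385 0.2   ]
yt [0.6461 0.233  0.236 ]
bf [0.6962 0.1446 0.2   ]
bt [0.6606 0.1391 0.236 ]
[ 0.0831 -0.0009 -0.0823]
red [array([0.5383, 0.084 , 0.009 ]), array([0.4524, 0.053 , 0.009 ]), array([0.5025, 0.0711, 0.009 ]), array([0.4183, 0.0415, 0.009 ])]
yel [array([0.5489, 0.3597, 0.009 ]), array([0.4602, 0.3449, 0.009 ]), array([0.5149, 0.3526, 0.009 ])]
blocks Y,R,B hole z.036 [array([ 0.5355, -0.0713,  0.036 ]), array([ 0.5987, -0.0782,  0.036 ]), array([ 0.6682, -0.09  ,  0.036 ])]
[array([0.5415, 0.0848, 0.009 ]), array([0.5545, 0.3614, 0.009 ])]
```

```bash
cat >> h.py <<'E'
def tool(azx,tilt):
    "tool rotation: x_t=-u(az), y across, z tilted forward (along az) by tilt deg"
    a,t=np.radians([azx,tilt]);X=np.array([np.cos(a),np.sin(a),0]);Z=np.array([0,0,1]);Y=np.cross(Z,X)
    return R.from_matrix(np.c_[-(np.cos(t)*X+np.sin(t)*Z),Y,np.sin(t)*X-np.cos(t)*Z])
def plan(pos,M,s=None):
    s=s or r.get_state();T=R.from_quat(s["eef_rot"])
    print("rotvec deg",np.degrees((T.inv()*M).as_rotvec()).round(2),"then shift",M.inv().apply(np.array(pos)-s["tool_pos"]).round(4),"| shift first",T.inv().apply(np.array(pos)-s["tool_pos"]).round(4))
E
python3 - <<'E'
from h import *
plan([.5034,.0716,.12],tool(19.5,-30))
E
```

```text
rotvec deg [  0.68  53.8  -12.24] then shift [-0.0783 -0.1395  0.2316] | shift first [ 0.1143 -0.1465  0.2114]
```

>>> play_rows(translation=[[0, 0, 0], [0, 0, 0], [0, 0, 0], [0, 0, 0], [0, 0, 0], [0, 0, 0], [-0.0157, -0.0279, 0.0463], [-0.0157, -0.0279, 0.0463], [-0.0157, -0.0279, 0.0463], [-0.0157, -0.0279, 0.0463], [-0.0157, -0.0279, 0.0463], [0, 0, 0], [0, 0, 0]], delta_rot=[[0.1, 8.97, -2.04], [0.1, 8.97, -2.04], [0.1, 8.97, -2.04], [0.1, 8.97, -2.04], [0.1, 8.97, -2.04], [0.1, 8.97, -2.04], [0, 0, 0], [0, 0, 0], [0, 0, 0], [0, 0, 0], [0, 0, 0], [0, 0, 0], [0, 0, 0]], grip=[0, 0, 0, 0, 0, 0, 0, 0, 0, 0, 0, 0, 0])

```text
clock: 20.65
tool_pos: [0.5036, 0.0738, 0.1208]
eef_rot: [-0.165, 0.952, -0.042, -0.254]
contact_force: [0.7, 1.8, 0.1]
opening: 0.498
finger_force: 0.0
```

```bash
python3 - <<'E'
from h import *
s=r.get_state();print(s["clock"],s["q"].round(4),s["tool_pos"].round(4),s["eef_rot"].round(4))
plan([.5034,.0716,.062],tool(19.5,-30))
im=r.snapshot("wrist")
cv2.imwrite("pics/w5.png",im)
print([proj("wrist",p).round() for p in([.5383,.084,.009],[.477,.0623,.009],[.4183,.0415,.009])])
E
```

```text
20.65 [-0.056   1.02   -0.3744  1.6405  0.3536  1.0897  1.3113] [0.5036 0.0738 0.1208] [-0.1646  0.952  -0.0425 -0.2544]
rotvec deg [0.11 0.1  0.14] then shift [-0.0286 -0.002   0.0514] | shift first [-0.0285 -0.0021  0.0515]
[array([316., 433.]), array([317., 315.]), array([317., 214.])]
```

View pics/w5.png

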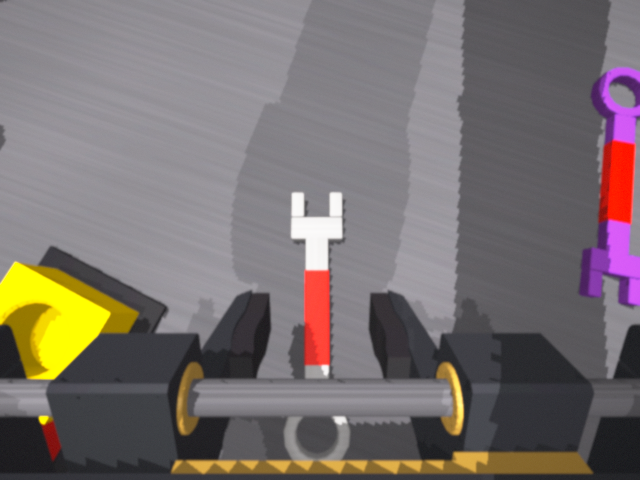

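>>> play_rows(translation=[[-0.0114, -0.001, 0.0206], [-0.0114, -0.001, 0.0206], [-0.0058, 0, 0.0102], [0, 0, 0], [0, 0, 0], [0, 0, 0], [0, 0, 0], [0, 0, 0], [0, 0, 0]], delta_rot=[[0, 0, 0], [0, 0, 0], [0, 0, 0], [0, 0, 0], [0, 0, 0], [0, 0, 0], [0, 0, 0], [0, 0, 0], [0, 0, 0]], grip=[0, 0, 0, 0, -1, -1, -1, -1, -1], squeeze=40)

```text
clock: 21.82
tool_pos: [0.5028, 0.0702, 0.061]
eef_rot: [-0.164, 0.952, -0.044, -0.255]
contact_force: [-0.2, 0.4, -0.9]
opening: 0.141
finger_force: 40.0
```

>>> play_rows(translation=[[0.01, 0, -0.0173], [0.02, 0, -0.0346], [0.03, 0, -0.052], [0.015, 0, -0.026], [0, 0, 0], [0, 0, 0], [0, 0, 0], [0, 0, 0], [0, 0, 0], [0, 0, 0], [0, 0, 0]], delta_rot=[[0, 0, 0], [0, 0, 0], [0, 0, 0], [0, 0, 0], [0, -8.3, 1.8], [0, -8.3, 1.8], [0, -8.3, 1.8], [0, -8.3, 1.8], [0, -8.3, 1.8], [0, -8.3, 1.8], [0, 0, 0]], grip=[-1, -1, -1, -1, -1, -1, -1, -1, -1, -1, -1])

```text
clock: 23.2
tool_pos: [0.493, 0.0636, 0.2078]
eef_rot: [-0.094, 0.991, -0.011, 0.097]
contact_force: [-0.0, -0.2, -1.3]
opening: 0.146
finger_force: 40.0
```

```bash
cat >> h.py <<'E'
X=np.array([.989,.148,0]);OR=np.array([.669,.333,.2]);OY=np.array([.683,.239,.2])
def pegplan(O,a,b,eye,tilt,az=8.5):
    M=tool(az,tilt);p=O+X*a+[0,0,b];t=p-M.apply(eye);print("tcp",t.round(4));plan(t,M)
E
python3 - <<'E'
from h import *
s=r.get_state();print(s["clock"],s["q"].round(4),s["tool_pos"].round(4),s["opening"],s["finger_force"])
for t in(15,20):pegplan(OR,-.06,.056,[-.0612,0,.0299],t)
im=r.snapshot("wrist");cv2.imwrite("pics/w6.png",im)
T=R.from_quat(s["eef_rot"]);print(proj("wrist",s["tool_pos"]+T.apply([-.0612,0,.0299])))
im=r.snapshot("scene");cv2.imwrite("pics/s6.png",im);print(proj("scene",s["tool_pos"]+T.apply([-.0612,0,.0299])))
print([(d["point"],d["confidence"]) for d in r.look_for("scene","spanner_red_eye")])
E
```

```text
23.2 [-0.1547  0.6532 -0.1478  2.1842  0.8823  0.1875  0.6358] [0.493  0.0636 0.2078] 0.14565718762775712 39.998488426208496
tcp [0.5435 0.3142 0.269 ]
rotvec deg [-1.8  -3.97  2.56] then shift [-0.0999  0.2404 -0.0366] | shift first [-0.1075  0.2343 -0.0512]
tcp [0.5427 0.3141 0.2632]
rotvec deg [-1.69 -8.97  2.64] then shift [-0.0999  0.2404 -0.0225] | shift first [-0.1055  0.2346 -0.0457]
[320.87242493 481.65903595]
[347.65121414 244.35307175]
[([0.3333, 0.2205, 0.0106], 0.67), ([0.2963, -0.1941, 0.0116], 0.52)]
```

View pics/s6.png

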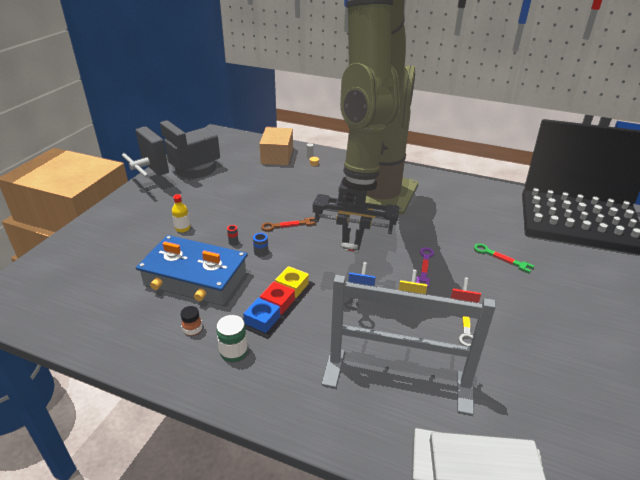

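>>> play_rows(translation=[[-0.0179, 0.039, -0.0085], [-0.0179, 0.039, -0.0085], [-0.0179, 0.039, -0.0085], [-0.0179, 0.039, -0.0085], [-0.0179, 0.039, -0.0085], [-0.0179, 0.039, -0.0085], [0, 0, 0], [0, 0, 0], [0, 0, 0]], delta_rot=[[0, 0, 0], [0, 0, 0], [0, 0, 0], [0, 0, 0], [0, 0, 0], [0, 0, 0], [-0.9, -3, 1.3], [-0.9, -3, 1.3], [0, 0, 0]], grip=[-1, -1, -1, -1, -1, -1, -1, -1, -1])

```text
clock: 24.48
tool_pos: [0.544, 0.3139, 0.2682]
eef_rot: [-0.073, 0.986, 0.012, 0.147]
contact_force: [-0.1, 0.0, -2.4]
opening: 0.151
finger_force: 40.0
```

```bash
cat > ck.py <<'E'
from h import *
import sys
def run(O,eye,tag,tilt,a,b):
    s=r.get_state();print(s["clock"],s["q"].round(3),s["tool_pos"].round(4),s["opening"].round(3))
    T=R.from_quat(s["eef_rot"]);e=s["tool_pos"]+T.apply(eye);d=e-O;Y=np.array([-X[1],X[0],0])
    print("eye rel peg mm",(np.array([d@X,d@Y,d[2]])*1000).round(1),"tilt",np.degrees(np.arcsin((-T.as_matrix()[2,0]))).round(1))
    pegplan(O,a,b,eye,tilt)
    im=r.snapshot("scene");cv2.imwrite(f"pics/{tag}.png",cv2.resize(im[180:360,300:540],(800,600),interpolation=cv2.INTER_CUBIC))
    cv2.imwrite(f"pics/{tag}t.png",cv2.resize(r.snapshot("top")[140:230,140:260],(800,600),interpolation=cv2.INTER_CUBIC))
    print("pix scene",proj("scene",e).round(1),((proj("scene",e)-[300,180])*10/3).round(),"top",((proj("top",e)-[140,140])*20/3).round())
E
python3 - <<'E'
from ck import *
run(OR,[-.0612,0,.0299],"s7",17,-.06,.056)
E
```

```text
Traceback (most recent call last):
  File "ck.py", line 4, in run
    s=r.get_state();print(s["clock"],s["q"].round(3),s["tool_pos"].round(4),s["opening"].round(3))
                                                                            ^^^^^^^^^^^^^^^^^^
AttributeError: 'float' object has no attribute 'round'
```

```bash
sed -i 's/s\["opening"\].round(3)/s["opening"]/; s/^    cv2.imwrite(f"pics.*$/    A=cv2.resize(r.snapshot("top")[150:210,150:250],(500,300),interpolation=cv2.INTER_CUBIC);B=cv2.resize(im[220:340,330:500],(425,300),interpolation=cv2.INTER_CUBIC);cv2.imwrite(f"pics\/{tag}.png",np.vstack([A,np.pad(B,((0,0),(0,75),(0,0)))]))/; s/^    im=r.snap.*$/    im=r.snapshot("scene")/' ck.py
sed -i 's/^    print("pix.*$/    print("scene px",((proj("scene",e)-[330,220])*2.5+[0,300]).round(),"top px",((proj("top",e)-150)*5).round())/' ck.py
python3 - <<'E'
from ck import *
run(OR,[-.0612,0,.0299],"s7",17,-.06,.056)
E
```

```text
24.475 [-0.487  0.669 -0.281  1.817  0.696  0.516  0.445] [0.544  0.3139 0.2682] 0.1514972479255406
eye rel peg mm [-59.2  -0.5  57.4] tilt 16.9
tcp [0.5431 0.3142 0.2667]
rotvec deg [ 0.06 -0.06 -0.06] then shift [0.0012 0.0004 0.0012] | shift first [0.0012 0.0004 0.0012]
scene px [341. 407.] top px [116. 225.]
```

View pics/s7.png

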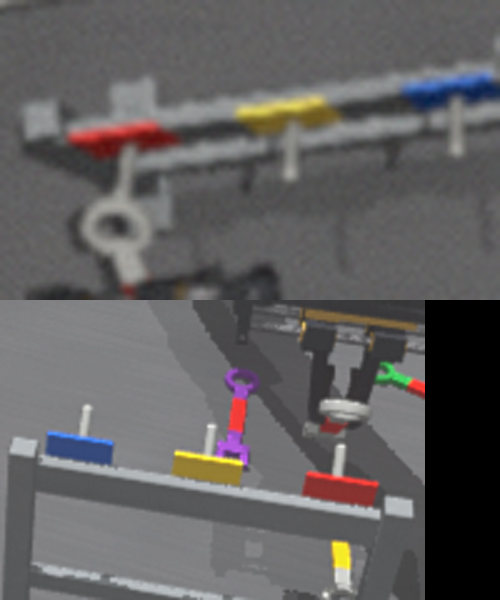

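>>> play_rows(translation=[[-0.005, 0.001, 0.0115], [-0.006, 0, 0.011], [-0.006, 0, 0.011], [-0.006, 0, 0.011], [-0.006, 0, 0.011], [0, 0, 0]], delta_rot=[[0, 0, 0], [0, 0, 0], [0, 0, 0], [0, 0, 0], [0, 0, 0], [0, 0, 0]], grip=[-1, -1, -1, -1, -1, -1])

```text
clock: 25.32
tool_pos: [0.5879, 0.3212, 0.2226]
eef_rot: [-0.072, 0.986, 0.011, 0.147]
contact_force: [-2.5, 0.1, -0.3]
opening: 0.148
finger_force: 40.0
```

```bash
python3 - <<'E'
from ck import *
run(OR,[-.0612,0,.0299],"s8",25,-.016,.013)
E
```

```text
25.325 [-0.472  0.779 -0.261  1.728  0.727  0.491  0.46 ] [0.5879 0.3212 0.2226] 0.14751776599846553
eye rel peg mm [-14.7   0.2  11.9] tilt 17.0
tcp [0.5858 0.3206 0.2142]
rotvec deg [ 0.03 -8.05 -0.12] then shift [ 0.0055 -0.0003  0.0067] | shift first [ 0.0045 -0.0003  0.0074]
scene px [330. 492.] top px [126. 160.]
```

View pics/s8.png

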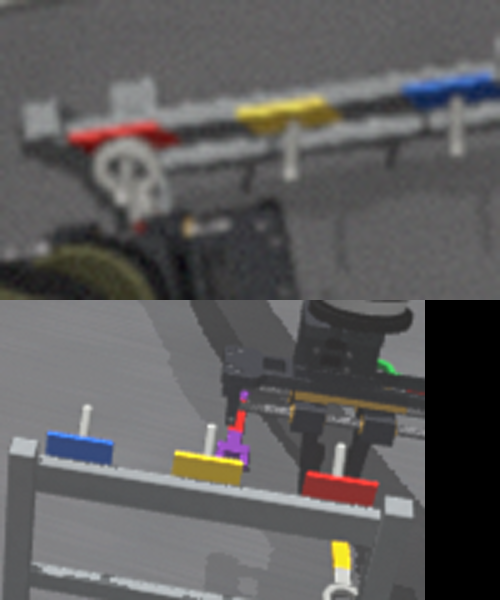

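>>> play_rows(translation=[[0.0025, 0, 0.0056], [0.0025, 0, 0.0056], [0.0025, 0, 0.0056], [0.0025, 0, 0.0056], [0, 0, 0]], delta_rot=[[0, -4, 0], [0, -4, 0], [0, -4, 0], [0, -4, 0], [0, 0, 0]], grip=[-1, -1, -1, -1, -1])

```text
clock: 26.05
tool_pos: [0.5894, 0.3181, 0.205]
eef_rot: [-0.07, 0.966, 0.01, 0.248]
contact_force: [-3.0, 0.5, -2.6]
opening: 0.143
finger_force: 40.0
```

```bash
python3 - <<'E'
from ck import *
run(OR,[-.0612,0,.0299],"s9",33,-.014,.006)
E
```

```text
26.05 [-0.728  0.795  0.112  1.897  1.456  0.177 -0.367] [0.5894 0.3181 0.205 ] 0.1432546811229316
eye rel peg mm [-12.9  -3.5   8.1] tilt 28.7
tcp [0.5883 0.3209 0.1977]
rotvec deg [-0.99 -4.31  0.05] then shift [0.0045 0.003  0.0057] | shift first [0.004  0.0031 0.006 ]
scene px [324. 496.] top px [134. 157.]
```

>>> play_rows(translation=[[0, 0, 0], [0, 0, 0], [0, 0, 0], [0, 0, 0], [0.0175, 0, -0.0096], [0.026, 0, -0.0144], [0.035, 0, -0.0192], [0, 0, 0], [0, 0, 0], [0, 0, 0]], delta_rot=[[0, 0, 0], [0, 0, 0], [0, 0, 0], [0, 0, 0], [0, 0, 0], [0, 0, 0], [0, 0, 0], [0, 4, 0], [0, 8, 0], [0, 8, 0]], grip=[-0.4, 0, 0, 0, 0, 0, 0, 0, 0, 0])

```text
clock: 27.4
tool_pos: [0.5139, 0.302, 0.2044]
eef_rot: [-0.064, 0.981, -0.006, 0.181]
contact_force: [-0.7, -0.5, -0.5]
opening: 0.499
finger_force: 0.0
```

```bash
python3 - <<'E'
from ck import *
run(OR,[-.0612,0,.0299],"s10",33,-.014,.006)
cv2.imwrite("pics/w10.png",r.snapshot("wrist"))
im=r.snapshot("scene")
A=cv2.resize(r.snapshot("top")[150:290,150:290],(400,400),interpolation=cv2.INTER_CUBIC);B=cv2.resize(im[250:400,320:520],(400,300),interpolation=cv2.INTER_CUBIC)
W=cv2.resize(cv2.imread("pics/w10.png"),(400,300))
cv2.imwrite("pics/s10.png",np.hstack([np.pad(A,((0,200),(0,0),(0,0))),np.vstack([B,W])]))
for n in("spanner_red","spanner_yellow_eye","spanner_red_eye"):
  for c in("scene","wrist","top"):print(n,c,[(np.round(d["point"],3).tolist(),round(d["confidence"],2)) for d in r.look_for(c,n)[:3]])
E
```

```text
27.4 [-0.654  0.732 -0.088  1.998  1.174  0.309 -0.125] [0.5139 0.302  0.2044] 0.4992222225582121
eye rel peg mm [-90.2  -9.7  -1.8] tilt 20.8
tcp [0.5883 0.3209 0.1977]
rotvec deg [ -2.47 -12.24  -0.39] then shift [-0.0604  0.0078  0.0472] | shift first [-0.0689  0.01    0.0329]
scene px [315. 439.] top px [166. 290.]
spanner_red scene [([0.336, 0.216, 0.016], 0.8), ([0.22, 0.451, 0.01], 0.71), ([0.295, -0.193, 0.004], 0.66)]
spanner_red wrist [([0.652, 0.334, 0.097], 0.97)]
spanner_red top [([0.288, -0.192, 0.012], 0.82), ([0.33, 0.217, 0.006], 0.8), ([0.657, 0.333, 0.172], 0.48)]
spanner_yellow_eye scene [([0.529, 0.354, 0.011], 0.72)]
spanner_yellow_eye wrist [([0.481, 0.345, 0.008], 0.69)]
spanner_yellow_eye top [([0.438, 0.346, 0.011], 0.41)]
spanner_red_eye scene [([0.663, 0.335, 0.131], 0.83), ([0.298, -0.195, 0.011], 0.76), ([0.684, 0.234, 0.233], 0.75)]
spanner_red_eye wrist [([0.659, 0.333, 0.097], 0.93)]
spanner_red_eye top [([0.288, -0.19, 0.008], 0.83), ([0.747, -0.223, 0.058], 0.74), ([0.324, 0.222, 0.012], 0.48)]
```

View pics/s10.png

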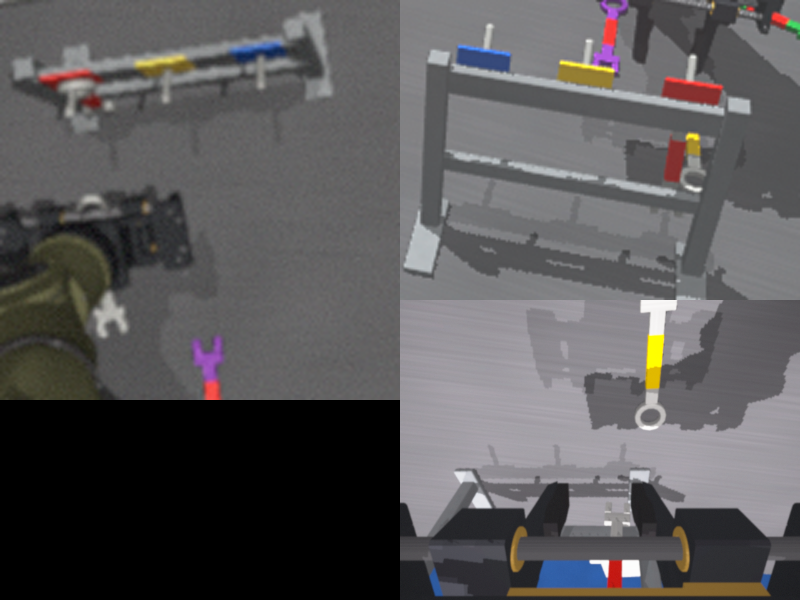

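```bash
python3 - <<'E'
from h import *
plan([.525,.352,.30],tool(9.5,0))
E
```

```text
rotvec deg [-2.41 20.81 -2.06] then shift [-0.0194  0.0474 -0.0958] | shift first [-0.0509  0.0448 -0.0848]
```

>>> play_rows(translation=[[0, 0, 0], [0, 0, 0], [0, 0, 0], [-0.0065, 0.0158, -0.032], [-0.0065, 0.0158, -0.032], [-0.0065, 0.0158, -0.032], [0, 0, 0], [0, 0, 0]], delta_rot=[[-0.8, 6.9, -0.7], [-0.8, 6.9, -0.7], [-0.8, 6.9, -0.7], [0, 0, 0], [0, 0, 0], [0, 0, 0], [0, 0, 0], [0, 0, 0]], grip=[0, 0, 0, 0, 0, 0, 0, 0])

```text
clock: 29.1
tool_pos: [0.5236, 0.3502, 0.2984]
eef_rot: [-0.08, 0.997, -0.004, 0.017]
contact_force: [-0.4, -0.1, 0.1]
opening: 0.499
finger_force: 0.0
```

```bash
cat > sp.py <<'E'
from h import *
def spanner(lo,hi,smin=120):
    im=r.snapshot("wrist");hsv=cv2.cvtColor(im,cv2.COLOR_BGR2HSV);m=cv2.inRange(hsv,lo,hi);m[300:]=0
    n,l,st,ce=cv2.connectedComponentsWithStats(m)
    for i in range(1,n):
        if st[i,4]>150:
            ys,xs=np.where(l==i);P=np.array([at("wrist",u,v,.009)[:2] for u,v in zip(xs,ys)])*1000
            rr=cv2.minAreaRect(P.astype(np.float32));print("sleeve",ce[i].round(1),st[i,4],P.mean(0).round(1),np.round(rr[0],1),np.round(rr[1],1),round(rr[2],1))
    for d in r.silhouettes("wrist","spanner_yellow")[:2]:
        ys,xs=np.where(d["pixels"]);P=np.array([at("wrist",u,v,.009)[:2] for u,v in zip(xs,ys)])*1000
        rr=cv2.minAreaRect(P.astype(np.float32));print("whole",round(d["confidence"],2),len(xs),np.round(rr[0],1),np.round(rr[1],1),round(rr[2],1),"rows",ys.min(),ys.max())
    g=cv2.medianBlur(cv2.cvtColor(im,cv2.COLOR_BGR2GRAY),3)
    c=cv2.HoughCircles(g,cv2.HOUGH_GRADIENT,1,20,param1=150,param2=15,minRadius=12,maxRadius=28)
    if c is not None:
        for u,v,q in c[0][:6]:
            if v<300:print("circle",u,v,q,at("wrist",u,v,.009).round(4))
E
python3 - <<'E'
from sp import *
s=r.get_state();print(s["clock"],s["tool_pos"].round(4),s["q"].round(3));spanner((22,140,90),(35,255,255))
print([(np.round(d["point"],4),d["confidence"]) for d in r.look_for("wrist","spanner_yellow_eye")])
E
```

```text
29.1 [0.5236 0.3502 0.2984] [-0.342  0.748 -0.618  1.563  0.53   0.98   0.602]
sleeve [326.8 152.1] 885 [486.1 346.9] [486.9 347.1] [54.7 15.3] 11.3
whole 0.82 2927 [489.9 348.3] [159.5  36.4] 10.6 rows 67 233
circle 328.5 215.5 18.0 [0.5493 0.3594 0.009 ]
[(array([0.4762, 0.3477, 0.0089]), 0.62)]
```

```bash
python3 - <<'E'
from h import *
plan([.4816,.3465,.12],tool(10.8,-20))
E
```

```text
rotvec deg [-0.34 21.83 -1.73] then shift [-0.0215  0.0043  0.1817] | shift first [0.0477 0.005  0.1766]
```

>>> play_rows(translation=[[0.0238, 0.0025, 0], [0.0238, 0.0025, 0], [0, 0, 0], [0, 0, 0], [0, 0, 0], [0.0152, 0, 0.0417], [0.0152, 0, 0.0417], [0.0152, 0, 0.0417], [0.0152, 0, 0.0417], [0, 0, 0], [0, 0, 0]], delta_rot=[[0, 0, 0], [0, 0, 0], [-0.1, 7.3, -0.6], [-0.1, 7.3, -0.6], [-0.1, 7.3, -0.6], [0, 0, 0], [0, 0, 0], [0, 0, 0], [0, 0, 0], [0, 0, 0], [0, 0, 0]], grip=[0, 0, 0, 0, 0, 0, 0, 0, 0, 0, 0])

```text
clock: 30.62
tool_pos: [0.3652, 0.3279, 0.1622]
eef_rot: [-0.093, 0.981, -0.015, -0.172]
contact_force: [0.0, -0.2, 0.2]
opening: 0.504
finger_force: 0.0
```

```bash
python3 - <<'E'
from h import *
plan([.4816,.3465,.0655],tool(10.8,-20))
s=r.get_state();print(s["tool_pos"])
E
```

```text
rotvec deg [0.11 0.14 0.1 ] then shift [-0.1437 -0.0035  0.0506] | shift first [-0.1436 -0.0039  0.0509]
[0.36524626 0.32789172 0.16216327]
```

>>> play_rows(translation=[[-0.0417, -0.0012, 0], [-0.0417, -0.0012, 0], [-0.0417, -0.0012, 0], [0, 0, 0], [-0.0087, 0, 0.024], [-0.0073, 0, 0.02], [0, 0, 0], [0, 0, 0]], delta_rot=[[0, 0, 0], [0, 0, 0], [0, 0, 0], [0, 0, 0], [0, 0, 0], [0, 0, 0], [0, 0, 0], [0, 0, 0]], grip=[0, 0, 0, 0, 0, 0, 0, 0])

```text
clock: 31.62
tool_pos: [0.4798, 0.3466, 0.0724]
eef_rot: [-0.094, 0.98, -0.016, -0.173]
contact_force: [-0.3, -0.2, -0.3]
opening: 0.498
finger_force: 0.0
```

```bash
python3 - <<'E'
from sp import *
plan([.4816,.3465,.0655],tool(10.8,-20))
s=r.get_state();print(s["tool_pos"],s["contact_force"])
im=r.snapshot("wrist");hsv=cv2.cvtColor(im,cv2.COLOR_BGR2HSV);m=cv2.inRange(hsv,(22,140,90),(35,255,255));m[:,:250]=0;m[:,390:]=0;m[400:]=0
ys,xs=np.where(m);print("sleeve",len(xs),xs.mean(),ys.mean(),ys.min(),ys.max(),"pred",proj("wrist",[.4855,.3472,.009]))
E
```

```text
rotvec deg [0.06 0.03 0.19] then shift [-0.004  -0.0005  0.0059] | shift first [-0.004  -0.0005  0.0059]
[0.47976932 0.34664443 0.07244914] [-0.31152073 -0.20174988 -0.29362242]
sleeve 2135 320.01967213114756 346.0894613583138 313 378 pred [319.70730482 368.79432385]
```

Aligned laterally (partly hidden sleeve is at the expected column). Descend and grip.

>>> play_rows(translation=[[-0.004, 0, 0.006], [0, 0, 0], [0, 0, 0], [0, 0, 0], [0, 0, 0], [0, 0, 0], [0, 0, 0]], delta_rot=[[0, 0, 0], [0, 0, 0], [0, 0, 0], [0, 0, 0], [0, 0, 0], [0, 0, 0], [0, 0, 0]], grip=[0, 0, -1, -1, -1, -1, -1], squeeze=50)

```text
clock: 32.55
tool_pos: [0.4819, 0.3469, 0.0655]
eef_rot: [-0.094, 0.98, -0.015, -0.172]
contact_force: [0.6, 0.2, 0.0]
opening: 0.143
finger_force: 50.0
```

>>> play_rows(translation=[[0.005, 0, -0.0132], [0.0085, 0, -0.0235], [0.0171, 0, -0.047], [0.0171, 0, -0.047], [0, 0, 0], [0, 0, 0], [0, 0, 0], [0, 0, 0], [0, 0, 0], [0, 0, 0], [0, 0, 0], [0, 0, 0]], delta_rot=[[0, 0, 0], [0, 0, 0], [0, 0, 0], [0, 0, 0], [0, -6, 0.4], [0, -6, 0.4], [0, -6, 0.4], [0, -6, 0.4], [0, -6, 0.4], [0, -6, 0.4], [0, -6, 0], [0, 0, 0]], grip=[-1, -1, -1, -1, -1, -1, -1, -1, -1, -1, -1, -1])

```text
clock: 34.05
tool_pos: [0.4804, 0.3483, 0.205]
eef_rot: [-0.076, 0.979, 0.013, 0.188]
contact_force: [-0.0, 0.5, -2.4]
opening: 0.142
finger_force: 50.0
```

```bash
python3 - <<'E'
from ck import *
run(OY,[-.0855,0,.0333],"y1",20,-.065,.061)
E
```

```text
34.05 [-0.852  0.732  0.075  2.023  1.141  0.197 -0.184] [0.4804 0.3483 0.205 ] 0.14185843139025847
eye rel peg mm [-92.5 138.7   5.7] tilt 21.7
tcp [0.528  0.2158 0.263 ]
rotvec deg [-0.07  1.75  0.42] then shift [-0.0457 -0.1381 -0.0452] | shift first [-0.046  -0.1384 -0.0436]
scene px [386. 441.] top px [ 71. 305.]
```

>>> play_rows(translation=[[-0.0115, -0.0346, -0.011], [-0.0115, -0.0346, -0.011], [-0.0115, -0.0346, -0.011], [-0.0115, -0.0346, -0.011], [0, 0, 0], [0, 0, 0], [0, 0, 0]], delta_rot=[[0, 0, 0], [0, 0, 0], [0, 0, 0], [0, 0, 0], [0, -2, 0], [0, -2, 0], [0, 0, 0]], grip=[-1, -1, -1, -1, -1, -1, -1])

```text
clock: 35.02
tool_pos: [0.5325, 0.2133, 0.2627]
eef_rot: [-0.072, 0.973, 0.016, 0.22]
contact_force: [-0.0, 0.2, -2.1]
opening: 0.14
finger_force: 50.0
```

```bash
python3 - <<'E'
from ck import *
run(OY,[-.0855,0,.0333],"y2",25,-.06,.056)
s=r.get_state();e=s["tool_pos"]+R.from_quat(s["eef_rot"]).apply([-.0855,0,.0333])
im=r.snapshot("top");u,v=proj("top",e);print("pred",u,v)
x0,y0=int(u)-12,int(v)-12;g=cv2.cvtColor(im,cv2.COLOR_BGR2GRAY)[y0:y0+25,x0:x0+25]
b=cv2.resize(g,None,fx=8,fy=8,interpolation=cv2.INTER_CUBIC)
c=cv2.HoughCircles(b,cv2.HOUGH_GRADIENT,1,200,param1=100,param2=10,minRadius=30,maxRadius=70);print(None if c is None else c[0]/8+[x0,y0,0])
E
```

```text
35.025 [-0.618  0.605  0.129  2.114  1.433  0.088 -0.223] [0.5325 0.2133 0.2627] 0.13971991326001046
eye rel peg mm [-61.1  -3.2  69.4] tilt 25.4
tcp [0.5331 0.2166 0.25  ]
rotvec deg [-0.06  0.44 -0.02] then shift [0.0044 0.0031 0.0119] | shift first [0.0045 0.0031 0.0119]
scene px [211. 373.] top px [287. 201.]
pred 207.3022916898992 190.28927349027637
None
```

```bash
python3 - <<'E'
from ck import *
s=r.get_state();e=s["tool_pos"]+R.from_quat(s["eef_rot"]).apply([-.0855,0,.0333]);print(e.round(4))
pegplan(OY,-.06,.056,[-.0855,0,.0333],20)
for c in("scene","top","wrist"):
    r.snapshot(c);print(c,[(np.round(d["point"],4).tolist(),round(d["confidence"],2)) for d in r.look_for(c,"spanner_yellow_eye")[:3]])
    print([(np.round([np.where(d["pixels"])[1].mean(),np.where(d["pixels"])[0].mean()],1),d["pixels"].sum(),round(d["confidence"],2)) for d in r.silhouettes(c,"spanner_yellow_eye")[:2]],proj(c,e).round(1))
im=r.snapshot("top");u,v=map(int,proj("top",e));print(cv2.cvtColor(im,cv2.COLOR_BGR2GRAY)[v-9:v+12,u-9:u+10])
E
```

```text
[0.6228 0.2273 0.2693]
tcp [0.5329 0.2166 0.258 ]
rotvec deg [-0.02  5.43 -0.07] then shift [0.0006 0.0025 0.0047] | shift first [0.001  0.0025 0.0046]
scene [([0.6226, 0.2247, 0.2678], 0.78)]
[(array([415.4, 253.5]), np.int64(200), 0.73), (array([412.4, 285.4]), np.int64(304), 0.43)] [414.8 249. ]
top [([0.6119, 0.2237, 0.259], 0.78)]
[(array([208.4, 196.1]), np.int64(177), 0.77)] [207.3 190.3]
wrist [([0.5499, 0.2168, 0.1981], 0.86)]
[(array([319.2, 304.8]), np.int64(8874), 0.92)] [320.5 517.3]
[[ 98  91  82  74  70  62  63  73  93 128 136 106  87  89  97  93  97  92
   98]
 [ 68  65  62  68  78  75  75  87 102 133 137 109  96  94  96  97  97  93
   98]
 [ 73  65  63  86  92  96  96 106 118 138 141 115  99  97  97  90  94  93
   94]
 [ 88  69  65  86 100 112 120 126 136 148 145 133 114 100  94  87  86  89
   86]
 [ 80  66  71  93 115 138 151 156 160 160 159 151 138 122 106  87  86  83
   74]
 [ 68  64  78 106 138 155 162 163 161 159 162 163 160 145 122 100  84  80
   84]
 [ 45  55  79 128 154 161 153 139 128 129 137 149 160 162 147 112  89  83
   84]
 [ 47  57  96 144 154 147 120 1
[... 403 characters left out ...]
 147 141 139 140 142 148 154 151 130 102  95
   94]
 [ 80  70  70  92 126 152 164 164 162 161 158 159 161 155 137 111  98  96
   95]
 [ 67  62  64  77  95 126 141 153 159 164 161 167 166 137 116 107  96  95
   94]
 [ 59  61  65  79  93 103 113 128 146 156 163 165 167 137 106  97  98  96
   92]
 [ 62  59  62  66  81  94  98 107 131 158 162 167 163 142 111  99  96 100
   97]
 [ 68  57  58  63  71  91  98 100 114 155 170 172 171 157 123 105  98  98
   96]
 [ 77  64  57  61  69  88  99  97 110 151 171 168 169 162 131 108 102  98
   97]
 [ 82  67  59  62  63  81  93  96 106 136 164 172 173 169 149 120  97  96
   97]
 [ 93  76  66  63  59  70  87  96 103 123 166 182 182 184 170 136 103  98
   95]]
```

>>> play_rows(translation=[[0.001, 0.0025, 0.0045], [0, 0, 0], [-0.0052, 0, 0.0113], [-0.0052, 0, 0.0113], [-0.0052, 0, 0.0113], [-0.0052, 0, 0.0113], [-0.0052, 0, 0.0113], [0, 0, 0]], delta_rot=[[0, 5.4, 0], [0, 0, 0], [0, 0, 0], [0, 0, 0], [0, 0, 0], [0, 0, 0], [0, 0, 0], [0, 0, 0]], grip=[-1, -1, -1, -1, -1, -1, -1, -1])

```text
clock: 36.67
tool_pos: [0.5837, 0.22, 0.2178]
eef_rot: [-0.071, 0.976, 0.01, 0.207]
contact_force: [-4.5, -0.3, -5.3]
opening: 0.143
finger_force: 50.1
```

```bash
python3 - <<'E'
from ck import *
run(OY,[-.0855,0,.0333],"y3",34,-.014,.007)
print(r.get_state()["contact_force"].round(1))
im=r.snapshot("top");s=r.get_state();e=s["tool_pos"]+R.from_quat(s["eef_rot"]).apply([-.0855,0,.0333]);u,v=map(int,proj("top",e));print(u,v);print(cv2.cvtColor(im,cv2.COLOR_BGR2GRAY)[v-9:v+10,u-9:u+10])
E
```

```text
36.675 [-0.521  0.724  0.039  1.982  1.217  0.132  0.029] [0.5837 0.22   0.2178] 0.14275951858531485
eye rel peg mm [-9.4 -4.6 22. ] tilt 23.9
tcp [0.5806 0.2237 0.1868]
rotvec deg [ -0.66 -10.11   0.  ] then shift [0.0194 0.0041 0.0243] | shift first [0.0148 0.0044 0.0273]
scene px [196. 464.] top px [295. 124.]
[-5.  -0.3 -6.1]
208 175
[[ 99  99  95  98  95  96  98  98 100  99 100  98  98 101 108 112 114 119
  119]
 [ 96  95 101  98  98  99 101 101 110 117 119 118 117 122 130 131 138 142
  141]
 [102 110 124 124 116 114 115 124 129 132 142 145 145 150 151 151 147 147
  147]
 [126 134 145 152 146 149 152 152 153 154 165 169 175 183 181 167 152 144
  141]
 [156 156 154 157 170 175 186 189 188 184 191 195 184 190 187 163 143 125
  119]
 [191 185 184 194 190 190 195 193 197 195 192 181 153 138 128 116 103  94
   73]
 [195 192 195 188 178 159 140 131 125 127 127 116 106  99  91  90  91  87
   80]
 [132 128 124 126 120 106  96  95  95  94  97  97  94  91  91  90  95  97
   99]
 [ 82  89  89  92  92  96  97  92 103 115 106  99  94  88  90  91 101 113
  126]
 [ 67  83  93  90  95  89  88  92 114 132 120 108  98  93  99 106 123 137
  150]
 [ 69  72  88  91  90  94  92 100 124 138 134 125 123 117 125 135 145 144
  149]
 [ 90  82  93 109 100  91  94 116 130 141 137 139 148 145 142 140 143 142
  136]
 [126 122 120 129 114  98 114 137 150 151 146 148 147 142 133 122 120 114
  113]
 [140 136 136 138 121 124 139 156 164 169 161 159 151 137 112  87  77  79
   79]
 [124 118 119 123 124 148 159 169 174 172 175 171 162 146 123  89  79  75
   83]
 [ 82  79  86 109 138 154 158 161 162 161 156 156 155 150 136 109  98  94
   92]
 [ 62  60  76 119 141 147 133 129 130 128 120 122 131 133 134 120 102  94
   99]
 [ 57  56  78 122 129 119 108 110 129 133 108 101 112 114 122 122  99  93
   91]
 [ 59  63  85 110 122 111 109 117 150 149 128 122 125 113 117 116  99  85
   87]]
```

```bash
python3 - <<'E'
from h import *
t=r.snapshot("top");s=r.snapshot("scene");w=r.snapshot("wrist")
A=cv2.resize(t[160:220,180:240],(400,400),interpolation=cv2.INTER_CUBIC);B=cv2.resize(s[230:330,370:470],(400,400),interpolation=cv2.INTER_CUBIC)
C=np.hstack([cv2.resize(w[250:480,160:480],(278,200)),cv2.resize(t[140:340,150:450],(300,200)),np.zeros((200,222,3),np.uint8)])
cv2.imwrite("pics/last.png",np.vstack([np.hstack([A,B]),C]))
E
```

```text
(no output)
```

View pics/last.png

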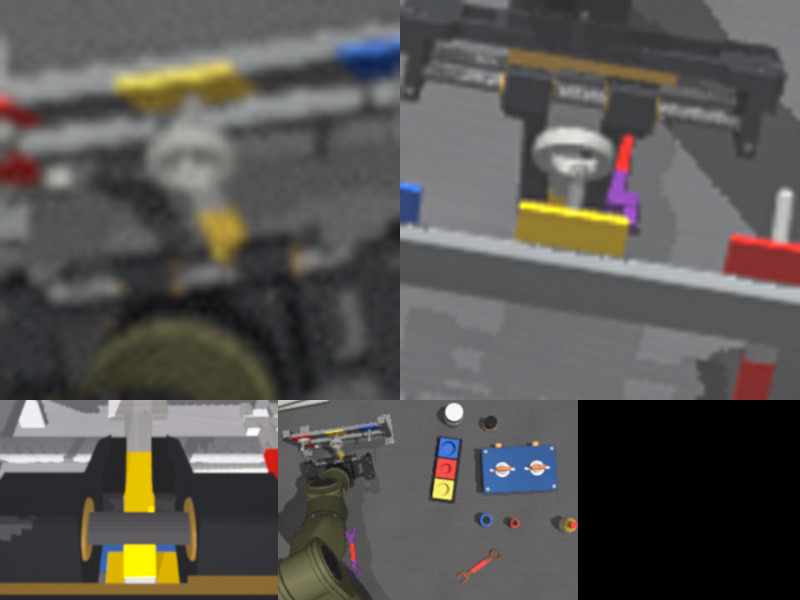

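```bash
python3 - <<'E'
from h import *
e1,d1=ray("top",208.3,183.2);e2,d2=ray("scene",413.3,268.8)
A=np.c_[d1,-d2];t=np.linalg.lstsq(A,e2-e1,rcond=None)[0];p=(e1+d1*t[0]+e2+d2*t[1])/2;print(p,np.linalg.norm(e1+d1*t[0]-e2-d2*t[1]))
Y=np.array([-X[1],X[0],0]);d=p-OY;print("ring rel peg",d@X,d@Y,d[2])
print("tip scene",proj("scene",OY-X*.04+[0,0,.036]),"top",proj("top",OY-X*.04+[0,0,.036]))
s=r.get_state();T=R.from_quat(s["eef_rot"]);l=T.inv().apply(p-s["tool_pos"]);print("eye in tool",l.round(4),"force",s["contact_force"].round(1),s["moment"].round(2))
# red eye reference of handle yellow visible in scene
E
```

```text
[0.6469046  0.23217113 0.24088497] 0.003138362695869808
ring rel peg -0.03670902611700689 -0.001411632613761594 0.040884970327795866
tip scene [413.01856623 269.84385219] top [207.73991085 184.81700913]
eye in tool [-0.0687  0.0029  0.006 ] force [-5.2 -0.2 -8.4] [-0.26  2.   -0.  ]
```

>>> play_rows(translation=[[0.0035, 0, -0.0092], [0.0035, 0, -0.0092], [0.0036, 0, -0.0092], [0, 0, 0], [0, 0, 0]], delta_rot=[[0, 0, 0], [0, 0, 0], [0, 0, 0], [0, 0, 0], [0, 0, 0]], grip=[-1, -1, -1, -1, -1])

```text
clock: 37.6
tool_pos: [0.5606, 0.2164, 0.2388]
eef_rot: [-0.071, 0.976, 0.009, 0.205]
contact_force: [-7.0, -0.5, -10.9]
opening: 0.146
finger_force: 50.0
```

```bash
cat > ring.py <<'E'
from h import *
def patches(eye,n=10):
    s=r.get_state();T=R.from_quat(s["eef_rot"]);e=s["tool_pos"]+T.apply(eye)
    d=e-OY;Y=np.array([-X[1],X[0],0]);print("t",s["clock"],"eye rel peg mm",(np.array([d@X,d@Y,d[2]])*1000).round(1),"F",s["contact_force"].round(1),"tilt",np.degrees(np.arcsin(-T.as_matrix()[2,0])).round(1),"q",s["q"].round(2),"tcp",s["tool_pos"].round(4))
    for c in("top","scene"):
        g=cv2.cvtColor(r.snapshot(c),cv2.COLOR_BGR2GRAY);u,v=map(int,proj(c,e).round());print(c,"centre",u,v,"tip",proj(c,OY-X*.04+[0,0,.036]).round(1))
        for row in g[v-n:v+n+1,u-n:u+n+1]:print(" ".join(f"{x//10:2d}" for x in row))
def tri(tp,sp):
    e1,d1=ray("top",*tp);e2,d2=ray("scene",*sp);t=np.linalg.lstsq(np.c_[d1,-d2],e2-e1,rcond=None)[0]
    p=(e1+d1*t[0]+e2+d2*t[1])/2;s=r.get_state();d=p-OY;Y=np.array([-X[1],X[0],0])
    print("gap",np.linalg.norm(e1+d1*t[0]-e2-d2*t[1]).round(4),"rel peg",(np.array([d@X,d@Y,d[2]])*1000).round(1),"eye in tool",R.from_quat(s["eef_rot"]).inv().apply(p-s["tool_pos"]).round(4))
E
python3 - <<'E'
from ring import *
patches([-.0687,.0029,.006])
E
```

```text
t 37.6 eye rel peg mm [-59.1  -1.4  60.9] F [ -7.   -0.5 -10.9] tilt 23.7 q [-0.52  0.67  0.01  2.03  1.19  0.16  0.04] tcp [0.5606 0.2164 0.2388]
top centre 207 190 tip [207.7 184.8]
11  8  7  7  9 14 15 13 10  9 11 10  9 10 13 15 15 11  8  7  8
 8  6  5  6 11 14 14 11  7  8 11 12 10  8 10 14 15 13 10  9  9
 6  5  5  6 11 14 14 10  8 10 13 13 10  9 10 13 14 13 11  9  9
 7  7  6  7 11 14 14 11 10 11 14 14 11  9 10 13 14 13 11  9  8
 9  8  6  7 10 14 15 14 12 12 16 16 12 11 11 14 15 13  9  9  8
 8  7  6  7  9 11 14 15 15 14 16 15 13 13 14 15 14 11  8  8  8
 7  6  5  7  8  9 12 14 15 15 15 15 15 15 16 15 13 10  8  8  8
 5  4  4  6  5  5  7 10 13 14 15 15 16 17 16 12 10  8  8  8  8
 5  4  4  4  4  4  6  7  9 10 12 14 16 17 16 13  9  8  8  8  8
 6  5  4  5  4  4  6  7  8  8 10 14 16 17 16 15 11  8  8  8  8
 7  6  5  4  4  4  5  7  7  8 10 15 16 16 17 17 12  8  8  8  8
 8  8  6  5  5  4  4  5  7  7 10 13 16 17 17 16 13  9  8  8  8
 8  8  8  6  5  4  4  6  7  8  9 11 15 17 17 16 15 11  8  8  8
 8  9  8  7  5  5  5  6  7  8  9 11 15 17 18 18 17 13 10  9  8
 9  9  9  8  7  6  5  5  6  8  9 1
[... 1068 characters left out ...]
5  5  5
 5  5  5  5  5  5  9 11 11 11 11 11  8  6  5  5  5  5  5  5  5
 5  5  5  5  5  6  9 11 11 11 11 11  7  5  5  5  5  5  5  5  5
 5  5  5  5  5  6 10 11 11 11 11 11  7  6  5  5  5  6  5  5  6
 5  5  5  5  5  7 10 11 11 11 11 11  7  6  5  5  5  5  5  5  6
 5  5  5  5  6  9 11 11 11 11 11 11  7  6  5  5  5  5  5  5  6
 5  5  5  5  7 10 11 11 11 11 11 11  7  6  5  5  5  5  5  5  7
 5  5  5  5  7 10 11 11 11 11 11 11  7  5  5  5  5  5  5  6 10
 5  5  5  5  8 10 11 11 10 11 11 10  6  5  5  5  5  5  5  6 11
 5  5  5  5  8 11 11 11 11 11 10  9  6  5  5  5  5  5  5  7 11
 5  5  5  5  8 10 11 11 11 11 11  9  6  5  5  5  5  5  5  8 11
 5  5  5  5  8 11 11 11 11 11 10  7  5  5  5  5  5  5  6 10 11
```

```bash
python3 - <<'E'
from ring import *
for c,u,v,nu,nv in(("scene",413,266,15,14),("top",208,183,14,12)):
    im=r.snapshot(c);g=cv2.cvtColor(im,cv2.COLOR_BGR2GRAY);print(c,u,v)
    for i,row in enumerate(g[v-nv:v+nv+1,u-nu:u+nu+1]):print(v-nv+i," ".join(f"{x//10:2d}" for x in row))
    for n in("spanner_yellow","spanner_yellow_eye"):
        for d in r.silhouettes(c,n)[:1]:
            ys,xs=np.where(d["pixels"]);print(n,d["confidence"],len(xs),xs.mean(),ys.mean(),xs.min(),xs.max(),ys.min(),ys.max())
E
```

```text
scene 413 266
252 12 12 12 12  9  6  5  5  5  5  5  5  5  9 11 11 11 11 11 10  9  9  8  7  6  5  5  5  5  9 10
253 12 12 12 12  9  6  5  5  5  5  5  5  6  9 11 11 11 11 11  8  6  5  5  5  5  5  5  5  6 10 11
254 12 12 12 12  8  5  5  5  5  5  5  5  6  9 11 11 11 11 11  7  5  5  5  5  5  5  5  5  7 11 11
255 12 12 12 12  8  5  5  5  5  5  5  5  6 10 11 11 11 11 11  7  6  5  5  5  5  5  5  5  9 11 10
256 12 12 12 12  8  5  5  5  5  5  5  5  7 10 11 11 11 11 11  7  6  5  5  5  5  5  5  6  9 11 11
257 12 12 12 12  8  5  5  5  5  5  5  6  9 11 11 11 11 11 11  7  6  5  5  5  5  5  5  6 11 11 12
258 12 12 12 12  8  5  5  5  5  5  5  7 10 11 11 11 11 11 11  7  6  5  5  5  5  5  5  7 11 11 10
259 12 12 13 12  8  5  5  5  5  5  5  7 10 11 11 11 11 11 11  7  5  5  5  5  5  5  6 10 11 10  9
260 12 12 12 12  7  5  5  5  5  5  5  8 10 11 11 10 10 11 10  6  5  5  5  5  5  5  7 11 11 11 10
261 12 12 12 12  7  5  5  5  5  5  6  8 11 11 11 11 11 10  9  6  5  5  5  5  5  5  7 11 11 11  9
262 12 12 12 11  7  5  6  5  5  5  6  8 10 11 11 11 11 11  9  6  5  5  5  5  5  5  8 11 11 11  9
263 12 12 13 10  6 
[... 3629 characters left out ...]
  8  8  7  7  6  5  4  4  4  4  6  8  8 10 14 16 16 17 16 13  8  8  8  7  7  8  8  7  8
191  8  8  8  8  7  6  5  5  4  4  5  7  8  9 14 16 17 16 16 13  9  7  8  8  8  8  8  8  8
192  8  8  8  8  8  8  6  5  4  5  5  8  9  9 12 15 16 17 17 15 11  9  8  8  8  8  8  8  9
193  8  8  8  8  8  8  7  5  4  6  5  7  9  8 11 15 17 18 18 18 14  9  9  8  8  9  9  9  9
194  8  8  8  9  9  9  8  7  5  6  6  7  9  9 11 16 19 19 19 19 15 11  9  8  8  9  9  9  9
195  8  8  9  9 10 10  9  7  5  5  5  6  8  9 11 15 19 19 20 19 18 13  9  8  8  9  9  9  9
spanner_yellow 0.65 140 210.4857142857143 190.53571428571428 202 216 177 204
spanner_yellow_eye 0.49 219 209.4794520547945 188.42922374429224 201 216 176 205
```

```bash
python3 - <<'E'
from ring import *
tri((207.7,182.2),(412.5,269.3))
s=r.get_state();T=R.from_quat(s["eef_rot"])
# handle: yellow sleeve in top
im=r.snapshot("top");m=cv2.inRange(cv2.cvtColor(im,cv2.COLOR_BGR2HSV),(20,110,90),(38,255,255));ys,xs=np.where(m[186:230,195:235]);print(len(xs),xs.mean()+195,ys.mean()+186,ys.min()+186,ys.max()+186)
for z in(0,.03,.045,.06):print(z,proj("top",s["tool_pos"]+T.apply([0,0,z])).round(1),proj("scene",s["tool_pos"]+T.apply([0,0,z])).round(1),(s["tool_pos"]+T.apply([0,0,z])).round(4))
E
```

```text
gap 0.0007 rel peg [-33.8  -1.6  42. ] eye in tool [-0.0842  0.0032  0.0333]
67 213.044776119403 199.02985074626866 194 205
0 [212.8 214. ] [414.5 242.5] [0.5607 0.2164 0.2387]
0.03 [214.2 210.8] [412.1 256.7] [0.5727 0.2178 0.2112]
0.045 [214.9 209.3] [410.9 263.8] [0.5787 0.2185 0.1975]
0.06 [215.6 207.7] [409.7 270.8] [0.5847 0.2193 0.1838]
```

>>> play_rows(translation=[[0.0043, 0.001, 0.0016], [0.0043, 0.001, 0.0016], [0, 0, 0]], delta_rot=[[0, 0, 0], [0, 0, 0], [0, 0, 0]], grip=[-1, -1, -1])

```text
clock: 38.42
tool_pos: [0.5582, 0.2189, 0.2356]
eef_rot: [-0.071, 0.975, 0.011, 0.21]
contact_force: [0.1, -0.9, -2.0]
opening: 0.142
finger_force: 49.9
```

>>> play_rows(translation=[[-0.003, 0, 0.0079], [-0.003, 0, 0.0079], [0, 0, 0]], delta_rot=[[0, 0, 0], [0, 0, 0], [0, 0, 0]], grip=[-1, -1, -1])

```text
clock: 38.8
tool_pos: [0.5694, 0.2198, 0.2216]
eef_rot: [-0.07, 0.975, 0.01, 0.208]
contact_force: [0.5, 0.2, -2.8]
opening: 0.142
finger_force: 49.9
```

```bash
cat >> ring.py <<'E'
def show(eye):
    s=r.get_state();T=R.from_quat(s["eef_rot"]);e=s["tool_pos"]+T.apply(eye);d=e-OY;Y=np.array([-X[1],X[0],0])
    x,y,z=d@X,d@Y,d[2];print("t",s["clock"],"eye rel peg mm",(np.array([x,y,z])*1000).round(1),"perp",round((x+.004+z)/2**.5*1000,1),"along",round((z-x-.004)/2**.5*1000,1),"tilt",np.degrees(np.arcsin(-T.as_matrix()[2,0])).round(1),"q",s["q"].round(2),"F",s["contact_force"].round(1))
    for c,nu,nv in(("scene",13,9),("top",11,10)):
        u,v=map(int,proj(c,e).round());g=cv2.cvtColor(r.snapshot(c),cv2.COLOR_BGR2GRAY);print(c,"u0",u-nu,"pred",u,v)
        for i,row in enumerate(g[v-nv:v+nv+1,u-nu:u+nu+1]):print(v-nv+i," ".join(f"{x//10:2d}" for x in row))
E
python3 - <<'E'
from ring import *
show([-.0842,.003,.0333])
E
```

```text
t 38.8 eye rel peg mm [-24.7   0.3  25.6] perp 3.4 along 32.7 tilt 24.1 q [-0.58  0.71  0.12  2.02  1.32  0.08 -0.1 ] F [ 0.5  0.2 -2.8]
scene u0 399 pred 412 279
270 12 12 10  6  5  5  5  5  5  6 10 11 11 12 22 23 21 13  7  5  5  5  5  5  6  9 11
271 13 12  9  6  5  5  5  5  5  6 10 11 11 12 18 19 18 13  7  5  5  5  5  5  6 10 11
272 12 12  9  6  6  8  9 10 10 10 13 13 13 14 18 19 17 11  6  5  5  5  5  5  6 11 12
273 12 12  9  6 11 16 18 18 19 20 20 21 20 20 20 20 17 13  9  6  6  5  5  5  7 11 11
274 12 12  8  7 14 16 18 18 19 19 20 20 19 20 20 20 19 20 17 12 10  8  6  6  9 11 11
275 12 12  8  7 14 16 17 18 18 19 19 19 19 19 19 19 19 19 18 17 17 14 10  7  9 11 11
276 12 12  8  8 14 16 16 17 17 18 18 18 19 19 19 19 18 18 17 17 16 15 14 11 11 11 11
277 12 12  8  7 10 10 11 11 11 12 13 15 15 16 17 17 17 17 16 16 15 14 13 12 11 11 11
278 12 12  8  6  7  8  9 10 12 14 14 15 15 14 13 13 12 13 13 14 14 13 12 11 11 11 11
279 12 13  9  6  6  6  6  7 10 12 14 16 16 17 17 16 12 11 11 11 10 11 11 11 11 11 11
280 13 18 16 14 14 11 11  8  9 13 10 10 13 16 16 15 11 11 12 11  9  9  9  9 11 11 11
28
[... 1534 characters left out ...]
7  8 12 13 10  8  9 12 14 14 11  9  9  9  9
182  6  5  5  5  8 13 14 11  9 10 13 13 11  9 10 12 14 14 11  9  9  9  9
183  7  7  6  6  9 13 14 13 12 11 14 14 12 11 11 12 14 14 11  9  9  9  9
184  8  8  6  6  8 11 13 14 14 14 16 16 13 13 14 14 14 12  9  8  8  8  8
185  7  7  6  7  8  9 11 13 14 15 15 15 14 15 15 14 12 10  8  8  8  8  8
186  6  5  5  7  7  6  6 10 12 14 13 13 14 16 15 13 10  8  8  8  8  8  8
187  5  4  5  5  5  4  4  6  8 10 11 13 15 16 16 13 10  8  8  8  7  8  8
188  6  5  4  4  4  4  4  5  7  8 10 14 15 16 16 14 11  9  8  8  8  8  8
189  7  7  6  5  4  4  4  5  6  8  9 13 15 16 16 15 12  8  8  8  8  8  8
190  7  8  7  6  4  4  4  4  7  8  9 11 14 16 16 15 13  9  8  8  8  8  7
```

>>> play_rows(translation=[[-0.0025, 0, 0.008], [-0.0025, 0, 0.008], [0, 0, 0], [0, 0, 0]], delta_rot=[[0, 0, 0], [0, 0, 0], [0, 0, 0], [0, 0, 0]], grip=[-1, -1, -1, -1])

```text
clock: 39.4
tool_pos: [0.5795, 0.2214, 0.2097]
eef_rot: [-0.071, 0.975, 0.01, 0.208]
contact_force: [0.2, 0.4, -2.5]
opening: 0.143
finger_force: 49.9
```

```bash
python3 - <<'E'
from ring import *
show([-.0842,.003,.0333])
E
```

```text
t 39.4 eye rel peg mm [-14.5   0.4  13.6] perp 2.2 along 17.1 tilt 24.1 q [-0.58  0.74  0.13  2.    1.41  0.07 -0.18] F [ 0.2  0.4 -2.5]
scene u0 398 pred 411 287
278 12 12  9  6  5  5  5  5  5  6 10 11 11 12 17 19 18 14  7  5  5  6  5  5  6  9 11
279 12 12 10  7  6  6  5  5  5  6 10 11 11 12 18 19 17 12  6  5  5  5  5  5  6 11 11
280 12 13 16 16 14 14 12 11 10 10 12 12 11 14 18 19 17 11  6  5  5  5  5  5  7 10 11
281 12 14 23 23 23 23 21 21 20 20 19 19 17 17 19 20 17 11  7  6  5  5  5  5  6  7  7
282 12 12 14 14 15 17 18 22 22 23 23 23 22 22 23 22 21 18 16 13 11  8  7  6  7  7  6
283 12 11 12 12 12 12 12 13 13 14 14 16 18 21 22 23 23 23 23 23 21 18 16 15 16 13 12
284 12 12 12 12 12 12 12 12 12 12 11 12 12 13 14 14 14 15 18 19 22 22 23 23 23 22 22
285 12 12 12 12 12 12 12 12 12 12 12 12 12 12 11 11 11 12 12 12 13 14 14 14 17 18 21
286 12 12 12 12 12 12 12 12 12 12 12 12 12 12 12 12 12 12 12 12 12 11 11 11 12 12 13
287 13 12 12 12 12 12 12 12 12 12 12 12 12 12 12 12 12 12 12 12 12 12 12 12 12 12 12
288 12 12 12 12 12 12 12 12 12 12 12 12 12 12 12 12 12 12 12 12 12 12 12 12 12 12 12
28
[... 1534 characters left out ...]
0 10 13 13 12 13 13 13 14 14 12 11 11 10  8
179 13 10  8  9 12 14 14 13 11 10 13 13 11 11 11 12 14 14 11  8  8  7  7
180 11  9  7  8 10 12 14 14 12 11 13 13 11  9 10 12 14 14 11  8  8  7  8
181 10  7  6  5  7  9 12 14 14 12 13 13 11 12 13 14 14 14 11  9  9  9  9
182  7  6  5  5  6  7  9 12 13 12 13 13 12 14 15 15 14 11 10  9  9  9  9
183  6  5  5  6  7  7  7  9 11 12 14 14 14 15 16 15 12 10  9  9  9  9  8
184  6  6  6  5  6  6  6  6  8 11 15 16 14 15 16 15 12  9  8  8  8  8  8
185  7  6  5  5  5  5  5  6  8 10 14 15 14 15 16 15 12  8  8  8  8  8  8
186  8  6  5  5  5  5  4  5  7  9 10 11 13 15 15 15 13  9  8  8  8  8  8
187  8  6  5  5  5  4  5  5  6  7  8  9 12 14 16 15 14 11  8  8  8  8  8
```

>>> play_rows(translation=[[0.002, 0, 0.0046], [0, 0, 0], [0, 0, 0], [0, 0, 0]], delta_rot=[[0, 0, 0], [0, 0, 0], [0, 0, 0], [0, 0, 0]], grip=[-1, -1, -1, -1], squeeze=3)

```text
clock: 40.0
tool_pos: [0.5794, 0.2214, 0.2045]
eef_rot: [-0.071, 0.976, 0.01, 0.208]
contact_force: [-0.5, 0.3, -3.0]
opening: 0.154
finger_force: 3.0
```

>>> play_rows(translation=[[0, 0, 0], [0, 0, 0], [0, 0, 0], [0, 0, 0], [0, 0, 0], [0.0182, 0, -0.0081], [0.0274, 0, -0.0122], [0.0274, 0, -0.0122], [0, 0, 0], [0, 0, 0]], delta_rot=[[0, 0, 0], [0, 0, 0], [0, 0, 0], [0, 0, 0], [0, 0, 0], [0, 0, 0], [0, 0, 0], [0, 0, 0], [0, 0, 0], [0, 0, 0]], grip=[-0.6, -0.4, 0, 0, 0, 0, 0, 0, 0, 0])

```text
clock: 41.25
tool_pos: [0.5019, 0.2101, 0.2047]
eef_rot: [-0.07, 0.975, 0.01, 0.209]
contact_force: [1.3, 0.1, 0.1]
opening: 0.502
finger_force: 0.0
```

```bash
python3 - <<'E'
from ring import *
s=r.get_state();print(s["clock"],s["tool_pos"].round(4),s["q"].round(2))
for c in("scene","wrist","top"):
    im=r.snapshot(c)
    for n in("spanner_yellow","spanner_red"):
        print(c,n,[(np.round(d["point"],3).tolist(),round(d["confidence"],2)) for d in r.look_for(c,n)[:3]])
        for d in r.silhouettes(c,n)[:2]:
            ys,xs=np.where(d["pixels"]);print("  sil",round(d["confidence"],2),len(xs),xs.min(),xs.max(),ys.min(),ys.max())
for nm,O in(("Y",OY),("R",OR)):
    for c in("scene","wrist","top"):print(nm,c,"hang eye,sleeve,jaw px",[proj(c,O+[-.01,-.001,z]).round() for z in(-.003,-.068,-.14)])
E
```

```text
41.25 [0.5019 0.2101 0.2047] [-0.4   0.7  -0.27  2.21  1.95  0.38 -0.76]
scene spanner_yellow [([0.767, -0.216, 0.042], 0.29), ([0.678, 0.24, 0.137], 0.18)]
  sil 0.64 209 403 412 307 335
scene spanner_red [([0.664, 0.334, 0.133], 0.84), ([0.375, 0.214, 0.014], 0.67), ([0.293, -0.193, 0.004], 0.6)]
  sil 0.81 437 474 532 244 272
  sil 0.57 179 416 428 248 284
wrist spanner_yellow [([0.671, 0.238, 0.095], 0.85)]
  sil 0.84 2225 312 350 328 460
wrist spanner_red []
top spanner_yellow [([0.673, 0.235, 0.168], 0.49)]
  sil 0.54 92 368 382 205 214
  sil 0.46 127 203 218 173 185
top spanner_red [([0.29, -0.196, 0.008], 0.69), ([0.212, 0.423, 0.009], 0.69), ([0.657, 0.333, 0.17], 0.59)]
  sil 0.61 188 331 367 296 321
  sil 0.59 141 169 191 178 190
Y scene hang eye,sleeve,jaw px [array([409., 296.]), array([405., 320.]), array([401., 345.])]
Y wrist hang eye,sleeve,jaw px [array([326., 523.]), array([326., 415.]), array([326., 331.])]
Y top hang eye,sleeve,jaw px [array([209., 177.]), array([213., 181.]), array([217., 185.])]
R scene hang eye,sleeve,jaw px [array([461., 304.]), array([455., 329.]), array([448., 354.])]
R wrist hang eye,sleeve,jaw px [array([481., 525.]), array([454., 416.]), array([433., 332.])]
R top hang eye,sleeve,jaw px [array([176., 181.]), array([182., 185.]), array([188., 189.])]
```

```bash
python3 - <<'E'
from h import *
plan([.50,.15,.30],tool(4,0))
plan([.57,-.17,.32],tool(0,0))
E
```

```text
rotvec deg [ 0.35 24.08  4.22] then shift [ 0.0049 -0.0598 -0.0956] | shift first [-0.0304 -0.0602 -0.0905]
rotvec deg [ 1.19 24.07  8.16] then shift [-0.0693 -0.38   -0.1156] | shift first [-0.059  -0.3871 -0.0962]
```

>>> play_rows(translation=[[0, 0, -0.02], [0, 0, -0.03], [0, 0, -0.02], [0, 0, 0], [0.001, -0.05, -0.01], [-0.01, -0.055, -0.012], [-0.01, -0.055, -0.012], [-0.01, -0.055, -0.01], [-0.01, -0.055, 0], [-0.01, -0.055, 0], [-0.01, -0.055, 0]], delta_rot=[[0.3, 6, 2], [0.3, 6, 2], [0.3, 6, 2], [0.3, 6, 2], [0, 0, 0], [0, 0, 0], [0, 0, 0], [0, 0, 0], [0, 0, 0], [0, 0, 0], [0, 0, 0]], grip=[0, 0, 0, 0, 0, 0, 0, 0, 0, 0, 0])

```text
clock: 43.38
tool_pos: [0.5593, -0.1813, 0.3039]
eef_rot: [-0.024, 0.995, -0.025, 0.091]
contact_force: [1.6, 1.0, 0.3]
opening: 0.502
finger_force: 0.0
```

```bash
python3 - <<'E'
from h import *
s=r.get_state();print(s["clock"],s["tool_pos"].round(4),s["q"].round(2))
plan([.57,-.17,.32],tool(0,0))
E
```

```text
43.375 [ 0.5593 -0.1813  0.3039] [ 0.63  0.64 -0.65  1.82  0.65  0.69  1.24]
rotvec deg [-2.87 10.47  2.74] then shift [-0.0107  0.0113 -0.0161] | shift first [-0.014   0.0099 -0.0144]
```

>>> play_rows(translation=[[0, 0, 0], [0, 0, 0], [-0.01, 0.011, -0.016], [0, 0, 0], [0, 0, 0]], delta_rot=[[-1.4, 5.2, 1.4], [-1.4, 5.2, 1.4], [0, 0, 0], [0, 0, 0], [0, 0, 0]], grip=[0, 0, 0, 0, 0])

```text
clock: 44.0
tool_pos: [0.5685, -0.1687, 0.3191]
eef_rot: [0.0, 1.0, -0.001, -0.0]
contact_force: [0.1, -0.4, -0.7]
opening: 0.501
finger_force: 0.0
```

```bash
python3 - <<'E'
from h import *
s=r.get_state();print(s["clock"],s["tool_pos"].round(4),s["eef_rot"].round(3),s["q"].round(2))
im=r.snapshot("wrist");cv2.imwrite("pics/w20.png",im)
for n,z in(("block_red",.036),("block_yellow",.036),("block_blue",.036),("socket_red",.052),("socket_blue",.052)):
    for d in r.silhouettes("wrist",n)[:2]:
        ys,xs=np.where(d["pixels"]);print(n,round(d["confidence"],2),len(xs),np.round([xs.mean(),ys.mean()],1),xs.min(),xs.max(),ys.min(),ys.max(),at("wrist",xs.mean(),ys.mean(),z).round(4))
g=cv2.medianBlur(cv2.cvtColor(im,cv2.COLOR_BGR2GRAY),3)
c=cv2.HoughCircles(g,cv2.HOUGH_GRADIENT,1,25,param1=120,param2=14,minRadius=12,maxRadius=40)
for u,v,q in c[0][:14]:print("circ",u,v,q,at("wrist",u,v,.036).round(4),at("wrist",u,v,.052).round(4))
# colored tops
hsv=cv2.cvtColor(im,cv2.COLOR_BGR2HSV)
for nm,lo,hi in(("red",(0,150,70),(6,255,255)),("blue",(100,150,60),(125,255,255)),("yel",(22,140,90),(35,255,255))):
    n,l,st,ce=cv2.connectedComponentsWithStats(cv2.inRange(hsv,lo,hi))
    for i in range(1,n):
        if st[i,4]>300 and ce[i][1]<320:print(nm,st[i],ce[i].round(1))
E
```

```text
44.0 [ 0.5685 -0.1687  0.3191] [ 0.     1.    -0.001 -0.   ] [ 0.59  0.7  -0.69  1.63  0.51  1.    1.31]
block_red 0.69 3852 [402.6 229.8] 368 439 197 263 [ 0.5997 -0.0846  0.036 ]
block_yellow 0.58 4160 [415.2 167.4] 378 454 133 202 [ 0.536  -0.0766  0.036 ]
block_yellow 0.57 1323 [219.6 243. ] 191 246 224 257 [ 0.6143 -0.2748  0.036 ]
block_blue 0.72 2327 [391.3 280.6] 359 425 255 313 [ 0.6578 -0.0924  0.036 ]
socket_red 0.74 1505 [171.8  48.4] 147 197 27 69 [ 0.4338 -0.2954  0.052 ]
socket_blue 0.82 2080 [272.7  57.6] 248 297 30 84 [ 0.4412 -0.2098  0.052 ]
socket_blue 0.39 2333 [391.2 280.6] 360 424 254 313 [ 0.6508 -0.0955  0.052 ]
circ 226.5 235.5 25.2 [ 0.6069 -0.2666  0.036 ] [ 0.6016 -0.2623  0.052 ]
circ 107.5 240.5 19.9 [ 0.6123 -0.3915  0.036 ] [ 0.6068 -0.3818  0.052 ]
circ 371.5 365.5 23.9 [ 0.7684 -0.1087  0.036 ] [ 0.756  -0.1113  0.052 ]
circ 379.5 393.5 31.3 [ 0.809  -0.0972  0.036 ] [ 0.7949 -0.1003  0.052 ]
circ 401.5 166.5 33.8 [ 0.5358 -0.0896  0.036 ] [ 0.5336 -0.0931  0.052 ]
circ 270.5 55.5 16.9 [ 0.4375 -0.2135  0.036 ] [ 0.4396 -0.2116  0.052 ]
circ 433.5 1
[... 258 characters left out ...]
[ 0.8183 -0.3072  0.052 ]
circ 164.5 47.5 15.5 [ 0.4309 -0.3074  0.036 ] [ 0.4333 -0.3014  0.052 ]
circ 562.5 316.5 29.2 [0.7026 0.1025 0.036 ] [0.6931 0.0906 0.052 ]
circ 381.5 270.5 29.3 [ 0.6465 -0.1033  0.036 ] [ 0.6395 -0.1062  0.052 ]
circ 395.5 292.5 31.6 [ 0.6727 -0.0866  0.036 ] [ 0.6646 -0.0902  0.052 ]
red [147  27  42  39 713] [168.8  46.7]
red [ 368  196   73   68 3714] [402.8 229.1]
blue [249  31  47  52 963] [273.3  56.7]
blue [   30   158   266   153 28031] [170.4 231.4]
blue [ 359  253   67   61 2401] [390.9 281.8]
yel [  9  27  21  46 330] [21.9 51.7]
yel [ 378  132   78   72 4412] [415.6 166.8]
yel [193 245  48  10 359] [216.7 249.2]
yel [ 70 252  47   9 318] [ 93.4 256.2]
```

```bash
cat > fit.py <<'E'
from h import *
from scipy.optimize import minimize
S=4
class Cam:
    def __init__(s,c="wrist"):
        k=r.get_calibration(c);s.e=np.array(k["eye"]);s.M=R.from_quat(k["rotation"]).as_matrix();s.K=np.array(k["intrinsics"])
    def p(s,P):
        q=(np.asarray(P)-s.e)@s.M*[1,-1,-1];x=q@s.K.T;return x[:,:2]/x[:,2:]
def hull(cam,P):
    m=np.zeros((480*S,640*S),np.uint8);h=cv2.convexHull(((cam.p(P)+.5)*S-.5).astype(np.float32).round().astype(np.int32));cv2.fillConvexPoly(m,h,255)
    return cv2.resize(m,(640,480),interpolation=cv2.INTER_AREA)/255.
def cyl(x,y,d,z0,z1):
    a=np.linspace(0,2*np.pi,60,False);c=np.c_[x+d/2*np.cos(a),y+d/2*np.sin(a)];return np.r_[np.c_[c,a*0+z0],np.c_[c,a*0+z1]]
def box(x,y,yaw,w,z0,z1):
    c,s=np.cos(yaw),np.sin(yaw);q=np.array([[1,1],[1,-1],[-1,-1],[-1,1]])*w/2@np.array([[c,s],[-s,c]])+[x,y];return np.r_[np.c_[q,q[:,0]*0+z0],np.c_[q,q[:,0]*0+z1]]
HS={"red":((0,110,50),(7,255,255)),"blue":((100,130,50),(125,255,255)),"yellow":((22,120,80),(35,255,255))}
def mask(im,col,near):
    hsv=cv2.cvtColor(im,cv2.COLOR_BGR2HSV);m=cv2.inRange(hsv,*HS[col])
    if col=="red":m|=cv2.inRange(hsv,(174,110,50),(180,255,255))
    n,l,st,ce=cv2.connectedComponentsWithStats(m);i=min((i for i in range(1,n) if st[i,4]>200),key=lambda i:np.hypot(*(ce[i]-near)))
    cs,_=cv2.findContours((l==i).astype(np.uint8),cv2.RETR_EXTERNAL,cv2.CHAIN_APPROX_NONE);o=np.zeros(m.shape,np.uint8);cv2.drawContours(o,cs,-1,1,-1);return o.astype(float)
def best(f,x0,st):
    o=minimize(f,x0,method="Nelder-Mead",options=dict(initial_simplex=np.vstack([x0]+[np.array(x0)+np.eye(len(x0))[i]*st[i] for i in range(len(x0))]),xatol=1e-4,fatol=.5));return o.x,o.fun
def socket(im,cam,col,d,x0):
    m=mask(im,col,cam.p([[*x0,.026]])[0]);return best(lambda p:np.abs(hull(cam,cyl(*p,d,0,.052))-m).sum(),x0,[.006,.006]),m.sum()
def tray(im,cam,x0,cols=("yellow","red","blue"),vmax=300):
    k={"yellow":-1,"red":0,"blue":1};ms={}
    pos=lambda p,c:(p[0]+k[c]*.067*np.cos(p[2]),p[1]+k[c]*.067*np.sin(p[2]))
    for c in cols:ms[c]=mask(im,c,cam.p([[*pos(x0,c),.03]])[0])
    def f(p):
        t=0;prev=None
        for c in("blue","red","yellow"):
            if c not in cols:continue
            h=hull(cam,box(*pos(p,c),p[2],.06,.004,.036));t+=np.abs(h-ms[c])[:vmax].sum()
        return t
    o=best(f,x0,[.006,.006,.04]);print("tray",o[0].round(4),o[1],{c:np.round(pos(o[0],c),4) for c in k},{c:m.sum() for c,m in ms.items()});return o
E
python3 - <<'E'
from fit import *
im=cv2.imread("pics/w20.png");cam=Cam()
print("red",socket(im,cam,"red",.028,[.438,-.297]));print("blue",socket(im,cam,"blue",.04,[.442,-.21]))
tray(im,cam,[.602,-.081,-.14]);tray(im,cam,[.602,-.081,-.14],("yellow","red"))
E
```

```text
red ((array([ 0.43060195, -0.30295615]), np.float64(308.10980392156864)), np.float64(1332.0))
blue ((array([ 0.43982697, -0.211172  ]), np.float64(172.91372549019607)), np.float64(1988.0))
tray [ 0.6054 -0.0814 -0.1257] 893.2156862745098 {'yellow': array([ 0.5389, -0.073 ]), 'red': array([ 0.6054, -0.0814]), 'blue': array([ 0.6718, -0.0898])} {'yellow': np.float64(4433.0), 'red': np.float64(3872.0), 'blue': np.float64(2479.0)}
tray [ 0.6046 -0.0812 -0.1255] 395.41568627450977 {'yellow': array([ 0.5381, -0.0728]), 'red': array([ 0.6046, -0.0812]), 'blue': array([ 0.6711, -0.0896])} {'yellow': np.float64(4433.0), 'red': np.float64(3872.0)}
```

>>> play_rows(translation=[[0.034, -0.04, 0.01], [0.034, -0.041, 0.01], [0, 0, 0], [0, 0, 0]], delta_rot=[[0, 0, 0], [0, 0, 0], [0, 0, 0], [0, 0, 0]], grip=[0.4, 0.4, 0.4, 0.4])

```text
clock: 44.8
tool_pos: [0.5016, -0.2489, 0.2999]
eef_rot: [0.001, 1.0, -0.0, 0.001]
contact_force: [0.8, -0.2, -0.3]
opening: 0.7
finger_force: 0.0
```

```bash
python3 - <<'E'
from fit import *
s=r.get_state();print(s["clock"],s["tool_pos"].round(4))
im=r.snapshot("wrist");cv2.imwrite("pics/w21.png",im);cam=Cam()
(a,e),n=socket(im,cam,"red",.028,[.436,-.30]);print("red",a,e,n,cam.p([[*a,.03]]))
(a,e),n=socket(im,cam,"blue",.04,[.44,-.211]);print("blue",a,e,n,cam.p([[*a,.03]]))
for n in("socket_red","socket_blue"):print([(np.round(d["point"],4).tolist(),round(d["confidence"],2)) for d in r.look_for("wrist",n)[:2]])
E
```

```text
44.8 [ 0.5016 -0.2489  0.2999]
red [ 0.43143024 -0.30226436] 78.92156862745098 1037.0 [[261.26984113 126.22145994]]
blue [ 0.43961671 -0.21063435] 79.86666666666667 1824.0 [[361.54107032 135.62129164]]
[([0.4298, -0.3011, 0.0522], 0.77), ([0.601, -0.3717, 0.0852], 0.47)]
[([0.4334, -0.213, 0.0537], 0.74)]
```

>>> play_rows(translation=[[0.031, 0.0191, 0], [0.031, 0.0192, 0], [0, 0, 0.05], [0, 0, 0.05], [0, 0, 0.05], [0, 0, 0.035], [0, 0, 0.018], [0, 0, 0], [0, 0, 0], [0, 0, 0], [0, 0, 0], [0, 0, 0], [0, 0, 0]], delta_rot=[[0, 0, 0], [0, 0, 0], [0, 0, 0], [0, 0, 0], [0, 0, 0], [0, 0, 0], [0, 0, 0], [0, 0, 0], [0, 0, 0], [0, 0, 0], [0, 0, 0], [0, 0, 0], [0, 0, 0]], grip=[0.4, 0.4, 0.4, 0.4, 0.4, 0.4, 0.4, 0.4, -1, -1, -1, -1, -1], squeeze=25)

```text
clock: 46.58
tool_pos: [0.4402, -0.2111, 0.0974]
eef_rot: [0.0, 1.0, -0.001, 0.002]
contact_force: [-0.2, 1.4, 6.4]
opening: 0.45
finger_force: 25.0
```

>>> play_rows(translation=[[0, 0, -0.03], [0, 0, -0.06], [0, 0, -0.06], [-0.05, 0.0315, -0.02], [-0.05, 0.0315, 0], [-0.05, 0.0315, 0], [-0.05, 0.0315, 0], [0, 0, 0], [0, 0, 0]], delta_rot=[[0, 0, 0], [0, 0, 0], [0, 0, 0], [0, 0, 0], [0, 0, 0], [0, 0, 0], [0, 0, 0], [0, 0, 0], [0, 0, 0]], grip=[-1, -1, -1, -1, -1, -1, -1, -1, -1])

```text
clock: 47.7
tool_pos: [0.6384, -0.0858, 0.2658]
eef_rot: [0.0, 1.0, -0.001, -0.001]
contact_force: [-0.6, -0.2, -2.6]
opening: 0.446
finger_force: 25.0
```

```bash
python3 - <<'E'
from fit import *
s=r.get_state();print(s["clock"],s["tool_pos"].round(4),s["eef_rot"].round(4),s["opening"])
im=r.snapshot("wrist");cv2.imwrite("pics/w22.png",im);cam=Cam()
for c in(("yellow","red"),("yellow","red","blue")):tray(im,cam,[.603,-.081,-.13],c)
print(cam.p([[.603,-.081,.036],[.67,-.09,.036],[.536,-.073,.036]]).round(), cam.p([[*s["tool_pos"][:2],s["tool_pos"][2]-.044]]))
# dark hole blobs inside red block
for col,pt in(("red",[.603,-.081]),("blue",[.67,-.09]),("yellow",[.536,-.073])):
    m=mask(im,col,cam.p([[*pt,.03]])[0]);v=cv2.cvtColor(im,cv2.COLOR_BGR2HSV)[...,2];ys,xs=np.where(m>0);print(col,xs.min(),xs.max(),ys.min(),ys.max(),np.percentile(v[m>0],[5,20,35,50,80]))
E
```

```text
47.7 [ 0.6384 -0.0858  0.2658] [ 4.0e-04  1.0e+00 -1.1e-03 -7.0e-04] 0.4461015855215214
tray [ 0.6032 -0.0827 -0.1163] 691.878431372549 {'yellow': array([ 0.5366, -0.0749]), 'red': array([ 0.6032, -0.0827]), 'blue': array([ 0.6697, -0.0904])} {'yellow': np.float64(6790.0), 'red': np.float64(5571.0)}
tray [ 0.6032 -0.0831 -0.1312] 2978.0274509803926 {'yellow': array([ 0.5368, -0.0744]), 'red': array([ 0.6032, -0.0831]), 'blue': array([ 0.6697, -0.0919])} {'yellow': np.float64(6790.0), 'red': np.float64(5571.0), 'blue': np.float64(2675.0)}
[[328. 174.]
 [317. 248.]
 [339.  88.]] [[323.95627988 335.59138761]]
red 286 368 131 214 [195. 254. 255. 255. 255.]
blue 280 355 208 275 [148.  193.8 236.  240.  255. ]
yellow 294 381 41 134 [226. 255. 255. 255. 255.]
```

```bash
cat >> fit.py <<'E'
def tray2(im,cam,x0,cols=("blue","red","yellow"),vmax=300):
    k={"yellow":-1,"red":0,"blue":1};pos=lambda p,c:(p[0]+k[c]*.067*np.cos(p[2]),p[1]+k[c]*.067*np.sin(p[2]))
    ms={c:mask(im,c,cam.p([[*pos(x0,c),.03]])[0]) for c in cols}
    def f(p):
        t=0;occ=0
        order=sorted(k,key=lambda c:np.linalg.norm(cam.e-[*pos(p,c),.02]))
        for c in order:
            h=hull(cam,box(*pos(p,c),p[2],.06,.004,.036));vis=h*(1-occ);occ=np.maximum(occ,h)
            if c in cols:t+=np.abs(vis-ms[c])[:vmax].sum()
        return t
    o=best(f,x0,[.006,.006,.04]);print("tray2",o[0].round(4),round(o[1]),{c:np.round(pos(o[0],c),4) for c in k});return o
E
python3 - <<'E'
from fit import *
im=cv2.imread("pics/w22.png");cam=Cam()
tray2(im,cam,[.603,-.081,-.13],("yellow","red"));tray2(im,cam,[.603,-.081,-.13],vmax=240)
im=cv2.imread("pics/w20.png");T=R.from_quat([0,1,-.001,0]);s=r.get_state();T1=R.from_quat(s["eef_rot"])
cam.e=np.array([.5685,-.1687,.3191])+T.apply(T1.inv().apply(cam.e-s["tool_pos"]));tray2(im,cam,[.603,-.081,-.13])
t=r.snapshot("top");ct=Cam("top");tray2(t,ct,[.603,-.081,-.13],vmax=480)
E
```

```text
tray2 [ 0.6032 -0.0827 -0.1163] 692 {'yellow': array([ 0.5366, -0.0749]), 'red': array([ 0.6032, -0.0827]), 'blue': array([ 0.6697, -0.0904])}
tray2 [ 0.6034 -0.0829 -0.1184] 886 {'yellow': array([ 0.5369, -0.075 ]), 'red': array([ 0.6034, -0.0829]), 'blue': array([ 0.6699, -0.0908])}
tray2 [ 0.6039 -0.0822 -0.1259] 655 {'yellow': array([ 0.5374, -0.0738]), 'red': array([ 0.6039, -0.0822]), 'blue': array([ 0.6703, -0.0907])}
tray2 [ 0.6051 -0.0782 -0.1102] 2777 {'yellow': array([ 0.5385, -0.0708]), 'red': array([ 0.6051, -0.0782]), 'blue': array([ 0.6717, -0.0855])}
```

>>> play_rows(translation=[[-0.0322, -0.0048, 0], [0, 0, 0.05], [0, 0, 0.05], [0, 0, 0.025], [0, 0, 0], [0, 0, 0], [0, 0, 0.004], [0, 0, 0.004], [0, 0, 0]], delta_rot=[[0, 0, 0], [0, 0, 0], [0, 0, 0], [0, 0, 0], [0, 0, 0], [0, 0, 0], [0, 0, 0], [0, 0, 0], [0, 0, 0]], grip=[-1, -1, -1, -1, -1, -1, -1, -1, -1])

```text
clock: 48.92
tool_pos: [0.6718, -0.0901, 0.1337]
eef_rot: [0.0, 1.0, -0.001, 0.001]
contact_force: [0.7, 0.1, -2.5]
opening: 0.447
finger_force: 25.0
```

>>> play_rows(translation=[[0.0012, -0.0005, 0], [0, 0, 0.004], [0, 0, 0.003], [0, 0, 0]], delta_rot=[[0, 0, 0], [0, 0, 0], [0, 0, 0], [0, 0, 0]], grip=[-1, -1, -1, -1])

```text
clock: 49.42
tool_pos: [0.6705, -0.0906, 0.1263]
eef_rot: [0.0, 1.0, -0.001, 0.0]
contact_force: [-0.3, -0.2, -1.9]
opening: 0.445
finger_force: 25.0
```

>>> play_rows(translation=[[0, 0, 0.006], [0, 0, 0.006], [0, 0, 0.006], [0, 0, 0]], delta_rot=[[0, 0, 0], [0, 0, 0], [0, 0, 0], [0, 0, 0]], grip=[-1, -1, -1, -1])

```text
clock: 49.92
tool_pos: [0.6705, -0.0905, 0.1082]
eef_rot: [0.0, 1.0, -0.0, 0.0]
contact_force: [-1.1, 0.3, -2.7]
opening: 0.445
finger_force: 25.0
```

>>> play_rows(translation=[[0, 0, 0], [0, 0, 0], [0, 0, 0], [0, 0, -0.04], [0, 0, -0.055], [0, 0, -0.055], [0.0398, -0.0353, 0], [0.0398, -0.0353, 0], [0.0398, -0.0353, 0], [0.0398, -0.0353, 0], [0.0398, -0.0353, 0], [0.0398, -0.0353, 0], [0, 0, 0], [0, 0, 0.03], [0, 0, 0.03], [0, 0, 0], [0, 0, 0]], delta_rot=[[0, 0, 0], [0, 0, 0], [0, 0, 0], [0, 0, 0], [0, 0, 0], [0, 0, 0], [0, 0, 0], [0, 0, 0], [0, 0, 0], [0, 0, 0], [0, 0, 0], [0, 0, 0], [0, 0, 0], [0, 0, 0], [0, 0, 0], [0, 0, 0], [0, 0, 0]], grip=[0.4, 0.4, 0.4, 0.4, 0.4, 0.4, 0.4, 0.4, 0.4, 0.4, 0.4, 0.4, 0.4, 0.4, 0.4, 0.4, 0.4])

```text
clock: 52.05
tool_pos: [0.4328, -0.3016, 0.1996]
eef_rot: [-0.0, 1.0, -0.001, 0.002]
contact_force: [0.8, -0.3, -0.1]
opening: 0.706
finger_force: 0.0
```

```bash
python3 - <<'E'
from fit import *
s=r.get_state();print(s["clock"],s["tool_pos"].round(4),s["q"].round(2))
im=r.snapshot("wrist");cam=Cam()
try:
    (a,e),n=socket(im,cam,"red",.028,[.4314,-.3023]);print("red",a.round(4),e,n,cam.p([[*a,.03]]))
except Exception as x:print(x)
im=r.snapshot("top");print([(np.round(d["point"],4).tolist(),round(d["confidence"],2)) for n in("socket_blue","socket_red") for d in r.look_for("top",n)[:2]])
print([(np.round(d["point"],4).tolist(),round(d["confidence"],2)) for d in r.look_for("wrist","socket_red")[:2]])
plan([.4314,-.3023,.0972],tool(0,0))
E
```

```text
52.05 [ 0.4328 -0.3016  0.1996] [ 0.88  0.78 -0.61  1.94  0.73  0.65  1.38]
red [ 0.431  -0.3027] 311.2078431372549 1751.0 [[319.91249489 232.16179044]]
[([0.6624, -0.0883, 0.0619], 0.57)]
[([0.4202, -0.3025, 0.0554], 0.64)]
rotvec deg [-0.1   0.16 -0.06] then shift [ 6.000e-04 -1.000e-04  1.023e-01] | shift first [9.000e-04 1.000e-04 1.023e-01]
```

>>> play_rows(translation=[[0.0008, -0.0005, 0.045], [0, 0, 0.04], [0, 0, 0.017], [0, 0, 0], [0, 0, 0], [0, 0, 0], [0, 0, 0], [0, 0, 0], [0, 0, 0], [0, 0, 0]], delta_rot=[[0, 0, 0], [0, 0, 0], [0, 0, 0], [0, 0, 0], [0, 0, 0], [0, 0, 0], [0, 0, 0], [0, 0, 0], [0, 0, 0], [0, 0, 0]], grip=[0.4, 0.4, 0.4, 0.4, -1, -1, -1, -1, -1, -1])

```text
clock: 53.55
tool_pos: [0.4312, -0.3027, 0.097]
eef_rot: [0.0, 1.0, -0.001, 0.001]
contact_force: [-0.3, -0.3, 4.6]
opening: 0.311
finger_force: 24.8
```

>>> play_rows(translation=[[0, 0, -0.03], [0, 0, -0.05], [0, 0, -0.04], [-0.0346, 0.044, 0], [-0.0346, 0.044, 0], [-0.0346, 0.044, 0], [-0.0345, 0.044, 0], [-0.0345, 0.044, 0], [0, 0, 0], [0, 0, 0.04], [0, 0, 0.03], [0, 0, 0], [0, 0, 0]], delta_rot=[[0, 0, 0], [0, 0, 0], [0, 0, 0], [0, 0, 0], [0, 0, 0], [0, 0, 0], [0, 0, 0], [0, 0, 0], [0, 0, 0], [0, 0, 0], [0, 0, 0], [0, 0, 0], [0, 0, 0]], grip=[-1, -1, -1, -1, -1, -1, -1, -1, -1, -1, -1, -1, -1])

```text
clock: 55.18
tool_pos: [0.6041, -0.0832, 0.1474]
eef_rot: [0.001, 1.0, -0.001, 0.001]
contact_force: [0.7, 0.3, -1.0]
opening: 0.312
finger_force: 24.8
```

```bash
python3 - <<'E'
from h import *
s=r.get_state();print(s["tool_pos"].round(4),s["opening"]);plan([.604,-.0825,.134],tool(0,0))
E
```

```text
[ 0.6041 -0.0832  0.1474] 0.31210985359968435
rotvec deg [-0.06  0.12 -0.09] then shift [0.0001 0.0007 0.0134] | shift first [0.0001 0.0007 0.0134]
```

>>> play_rows(translation=[[0, 0.0007, 0.007], [0, 0, 0.006], [0, 0, 0.004], [0, 0, 0.004], [0, 0, 0]], delta_rot=[[0, 0, 0], [0, 0, 0], [0, 0, 0], [0, 0, 0], [0, 0, 0]], grip=[-1, -1, -1, -1, -1])

```text
clock: 55.8
tool_pos: [0.6037, -0.0821, 0.1253]
eef_rot: [0.0, 1.0, -0.001, 0.0]
contact_force: [-1.2, 0.1, -0.8]
opening: 0.312
finger_force: 24.8
```

Free below the mouth (bottom at 28 mm), so it is in the hole. I seat it, release and rise.

>>> play_rows(translation=[[0, 0, 0.006], [0, 0, 0.006], [0, 0, 0.005], [0, 0, 0], [0, 0, 0], [0, 0, 0], [0, 0, 0], [0, 0, -0.04], [0, 0, -0.055], [0, 0, -0.055], [0.04, -0.02, -0.03], [0.04, -0.02, 0], [0, 0, 0], [0, 0, 0]], delta_rot=[[0, 0, 0], [0, 0, 0], [0, 0, 0], [0, 0, 0], [0, 0, 0], [0, 0, 0], [0, 0, 0], [0, 0, 0], [0, 0, 0], [0, 0, 0], [0, 0, 0], [0, 0, 0], [0, 0, 0], [0, 0, 0]], grip=[-1, -1, -1, -1, 0.3, 0.3, 0.3, 0.3, 0.3, 0.3, 0.3, 0.3, 0.3, 0.3])

```text
clock: 57.55
tool_pos: [0.5243, -0.1216, 0.2889]
eef_rot: [0.0, 1.0, -0.0, 0.001]
contact_force: [0.2, -0.0, -0.6]
opening: 0.656
finger_force: 0.0
```

```bash
python3 - <<'E'
from fit import *
s=r.get_state();print(s["clock"],s["tool_pos"].round(4),s["contact_force"].round(1))
for c in("scene","top","wrist"):
    im=r.snapshot(c);cv2.imwrite(f"pics/f_{c}.png",im)
    for n in("socket_red","socket_blue","spanner_red","spanner_yellow","stud_left_grip","stud_right_grip","tin","oil","jar","spanner_blue"):
        print(c,n,[(np.round(d["point"],3).tolist(),round(d["confidence"],2)) for d in r.look_for(c,n)[:4]])
# stud wing direction from the top and scene
for c,ps in(("top",[(.5992,-.259),(.6058,-.369)]),("scene",[(.5992,-.259),(.6058,-.369)])):
    im=cv2.imread(f"pics/f_{c}.png");m=cv2.inRange(cv2.cvtColor(im,cv2.COLOR_BGR2HSV),(4,150,110),(19,255,255));n,l,st,ce=cv2.connectedComponentsWithStats(m)
    for p in ps:
        u=proj(c,[*p,.085]);k=min(range(1,n),key=lambda i:np.hypot(*(ce[i]-u)) if st[i,4]>8 else 1e9);ys,xs=np.where(l==k)
        P=np.array([at(c,a,b,.085)[:2] for a,b in zip(xs,ys)])*1000;rr=cv2.minAreaRect(P.astype(np.float32));print(c,u.round(),ce[k].round(1),st[k,4],np.round(rr[0]),np.round(rr[1]),round(rr[2],1))
E
```

```text
57.55 [ 0.5243 -0.1216  0.2889] [ 0.2 -0.  -0.6]
scene socket_red [([0.608, -0.364, 0.084], 0.68), ([0.615, -0.078, 0.054], 0.59)]
scene socket_blue [([0.682, -0.084, 0.063], 0.79)]
scene spanner_red [([0.295, -0.195, 0.004], 0.76), ([0.211, 0.411, 0.009], 0.76), ([0.664, 0.332, 0.134], 0.51), ([0.333, 0.218, 0.014], 0.5)]
scene spanner_yellow [([0.678, 0.239, 0.134], 0.73)]
scene stud_left_grip [([0.602, -0.258, 0.088], 0.49), ([0.767, -0.214, 0.04], 0.43)]
scene stud_right_grip [([0.608, -0.365, 0.086], 0.76), ([0.685, 0.234, 0.235], 0.6)]
scene tin [([0.794, -0.093, 0.073], 0.63), ([0.61, -0.077, 0.056], 0.31)]
scene oil [([0.441, -0.464, 0.054], 0.73), ([0.665, 0.33, 0.236], 0.6), ([0.684, 0.237, 0.234], 0.5)]
scene jar [([0.766, -0.216, 0.042], 0.6)]
scene spanner_blue [([0.606, -0.363, 0.086], 0.51)]
top socket_red [([0.661, -0.085, 0.033], 0.46)]
top socket_blue [([0.607, -0.365, 0.08], 0.7), ([0.598, -0.257, 0.096], 0.38), ([0.427, -0.462, 0.077], 0.29)]
top spanner_red [([0.326, 0.217, 0.008], 0.8), ([0.209, 0.408, 0.01], 0.74), ([0.27, -0.164, 0.007], 0.59), ([0.621, -0.066
[... 570 characters left out ...]
t spanner_red [([0.762, -0.224, 0.055], 0.61)]
wrist spanner_yellow []
wrist stud_left_grip [([0.596, -0.26, 0.093], 0.72)]
wrist stud_right_grip [([0.6, -0.366, 0.088], 0.84)]
wrist tin [([0.755, -0.108, 0.077], 0.73), ([0.757, -0.22, 0.056], 0.54), ([0.599, -0.365, 0.088], 0.4)]
wrist oil [([0.594, -0.256, 0.096], 0.3), ([0.599, -0.364, 0.092], 0.24)]
wrist jar [([0.758, -0.22, 0.055], 0.92), ([0.66, -0.092, 0.064], 0.26)]
wrist spanner_blue []
top [375. 209.] [374.5 208.5] 24 [ 599. -260.] [ 3. 38.] 0.7
top [410. 207.] [409.6 206.7] 29 [ 605. -369.] [ 6. 38.] 0.7
scene [210. 256.] [210.7 256.5] 137 [ 600. -255.] [30. 52.] 4.4
scene [170. 247.] [171.3 247.3] 133 [ 607. -365.] [30. 57.] 2.0
```

```bash
python3 - <<'E'
from fit import *
im=cv2.imread("pics/f_wrist.png");cam=Cam()
m0=cv2.inRange(cv2.cvtColor(im,cv2.COLOR_BGR2HSV),(4,140,90),(20,255,255));n,l,st,ce=cv2.connectedComponentsWithStats(m0)
def wing(x,y,a,z):
    c,s=np.cos(a),np.sin(a);q=np.array([[22,5],[22,-5],[-22,-5],[-22,5]])/1000@np.array([[c,s],[-s,c]])+[x,y];return np.r_[np.c_[q,q[:,0]*0+z-.012],np.c_[q,q[:,0]*0+z+.012]]
for p in((.5992,-.259),(.6058,-.369)):
    u=cam.p([[*p,.085]])[0];k=min((i for i in range(1,n) if st[i,4]>60),key=lambda i:np.hypot(*(ce[i]-u)));m=(l==k)*1.
    for z in(.081,.085,.089):
        o=best(lambda q:np.abs(hull(cam,wing(q[0],q[1],q[2],z))-m).sum(),[*p,1.6],[.004,.004,.1]);print(u.round(),m.sum(),z,o[0][:2].round(4),np.degrees(o[0][2]).round(1),round(o[1]))
E
```

```text
[163. 305.] 622.0 0.081 [ 0.5991 -0.2614] 102.7 607
[163. 305.] 622.0 0.085 [ 0.5975 -0.2599] 103.3 629
[163. 305.] 622.0 0.089 [ 0.5952 -0.2576] 104.0 660
[ 38. 312.] 706.0 0.081 [ 0.6087 -0.3754] 99.1 581
[ 38. 312.] 706.0 0.085 [ 0.6049 -0.37  ] 99.2 612
[ 38. 312.] 706.0 0.089 [ 0.6035 -0.3676] 100.4 625
```

>>> play_rows(translation=[[-0.019, -0.0475, -0.005], [-0.019, -0.0475, -0.005], [-0.019, -0.0475, 0], [-0.019, -0.0475, 0], [0, 0, 0], [0, 0, 0], [0, 0, 0]], delta_rot=[[0, 0, 0], [0, 0, 0], [0, 0, 0], [0, 0, 0], [0, 0, 0], [0, 0, 0], [0, 0, 0]], grip=[0.3, 0.3, 0.3, 0.3, 0.3, 0.3, 0.3])

```text
clock: 60.08
tool_pos: [0.5995, -0.31, 0.2991]
eef_rot: [-0.001, 1.0, -0.0, 0.001]
contact_force: [-0.2, -0.2, 0.0]
opening: 0.654
finger_force: 0.0
```

```bash
python3 - <<'E'
from fit import *
im=r.snapshot("wrist");cam=Cam();hsv=cv2.cvtColor(im,cv2.COLOR_BGR2HSV)
m0=cv2.inRange(hsv,(4,140,90),(20,255,255));n,l,st,ce=cv2.connectedComponentsWithStats(m0)
def wing(x,y,a,z):
    c,s=np.cos(a),np.sin(a);q=np.array([[22,5],[22,-5],[-22,-5],[-22,5]])/1000@np.array([[c,s],[-s,c]])+[x,y];return np.r_[np.c_[q,q[:,0]*0+z-.012],np.c_[q,q[:,0]*0+z+.012]]
for p in((.5992,-.259),(.6058,-.369)):
    u=cam.p([[*p,.085]])[0];k=min((i for i in range(1,n) if st[i,4]>60),key=lambda i:np.hypot(*(ce[i]-u)));m=(l==k)*1.
    for z in(.081,.085,.089):
        o=best(lambda q:np.abs(hull(cam,wing(q[0],q[1],q[2],z))-m).sum(),[*p,1.6],[.004,.004,.1]);print(u.round(),m.sum(),z,o[0][:2].round(4),np.degrees(o[0][2]).round(1),round(o[1]))
b=cv2.inRange(hsv,(95,120,60),(125,255,255));n,l,st,ce=cv2.connectedComponentsWithStats(b);k=1+st[1:,4].argmax();cs,_=cv2.findContours((l==k).astype(np.uint8),0,1)
P=np.array([at("wrist",*q,.063)[:2] for q in max(cs,key=cv2.contourArea)[:,0]])*1000;print(cv2.minAreaRect(P.astype(np.float32)))
w=cv2.inRange(hsv,(0,0,215),(180,50,255));n,l,st,ce=cv2.connectedComponentsWithStats(w)
for i in range(1,n):
    if 20<st[i,4]<900 and st[i,1]<320:print("white",ce[i].round(1),st[i,4],at("wrist",*ce[i],.063).round(4))
E
```

```text
[382. 218.] 674.0 0.081 [ 0.6001 -0.2595] 93.2 406
[382. 218.] 674.0 0.085 [ 0.5998 -0.261 ] 90.1 425
[382. 218.] 674.0 0.089 [ 0.5983 -0.2617] 88.5 454
[250. 225.] 432.0 0.081 [ 0.607  -0.3724] 98.3 627
[250. 225.] 432.0 0.085 [ 0.6059 -0.3706] 99.2 656
[250. 225.] 432.0 0.089 [ 0.6025 -0.3696] 103.8 686
((601.9244384765625, -315.6044921875), (144.33404541015625, 233.10433959960938), 3.4346845149993896)
white [104.5  19. ] 30 [ 0.4498 -0.4743  0.063 ]
white [436.8 138. ] 131 [ 0.5362 -0.2138  0.063 ]
white [184.5 152.9] 128 [ 0.5489 -0.4251  0.063 ]
white [250.2 206.2] 892 [ 0.5948 -0.3724  0.063 ]
white [414.4 209.2] 109 [ 0.5972 -0.2274  0.063 ]
white [340.4 213.1] 59 [ 0.6009 -0.2927  0.063 ]
white [290.1 215.8] 111 [ 0.6035 -0.3374  0.063 ]
white [216.3 220. ] 131 [ 0.6075 -0.4034  0.063 ]
white [256.4 237.2] 279 [ 0.6237 -0.3685  0.063 ]
white [376.7 231.6] 178 [ 0.618  -0.2596  0.063 ]
white [206.7 282.9] 88 [ 0.6695 -0.4179  0.063 ]
white [377.8 326.7] 84 [ 0.7166 -0.2534  0.063 ]
```

```bash
python3 - <<'E'
from fit import *
im=r.snapshot("wrist");hsv=cv2.cvtColor(im,cv2.COLOR_BGR2HSV)
for lo in((2,120,60),(4,140,90),(8,150,200)):
    m0=cv2.inRange(hsv,lo,(22,255,255));m0[300:]=0;n,l,st,ce=cv2.connectedComponentsWithStats(m0)
    for i in range(1,n):
        if st[i,4]>100 and 190<ce[i][1]<250:
            ys,xs=np.where(l==i);P=np.array([at("wrist",u,v,.097)[:2] for u,v in zip(xs,ys)])*1000
            top=np.array([[x,ys[xs==x].min()] for x in np.unique(xs)]);bot=np.array([[x,ys[xs==x].max()] for x in np.unique(xs)])
            f=lambda e:np.degrees(np.arctan(np.polyfit(e[3:-3,0],e[3:-3,1],1)[0])).round(1)
            print(lo,ce[i].round(1),st[i].tolist(),[np.round(q,1) for q in cv2.minAreaRect(P.astype(np.float32))],"edge slopes px deg",f(top),f(bot))
print("mark slopes deg",np.degrees(np.arctan2(209.2-213.1,414.4-340.4)).round(1),np.degrees(np.arctan2(215.8-220,290.1-216.3)).round(1))
E
```

```text
(2, 120, 60) [561.3 208.5] [518, 172, 81, 69, 1849] [array([ 587.3, -122.3]), array([53.8, 48.9]), np.float64(80.9)] edge slopes px deg -17.8 -11.6
(2, 120, 60) [381.7 218.4] [354, 209, 57, 19, 906] [array([ 596.2, -261.7]), array([14.2, 44.5]), np.float64(3.4)] edge slopes px deg -1.9 -3.0Traceback (most recent call last):
  File "<stdin>", line 7, in <module>
  File "h.py", line 8, in at
    e,d=ray(cam,u,v);return e+d*(z-e[2])/d[2]
        ~~~^^^^^^^^^
  File "h.py", line 5, in ray
    c=r.get_calibration(cam);K=np.array(c["intrinsics"]);d=np.linalg.inv(K)@[u,v,1]
ValueError: time passes only in moves, steps and waits
```

```bash
python3 - <<'E'
from h import *
im=r.snapshot("wrist");hsv=cv2.cvtColor(im,cv2.COLOR_BGR2HSV)
m0=cv2.inRange(hsv,(2,120,60),(22,255,255));m0[300:]=0;n,l,st,ce=cv2.connectedComponentsWithStats(m0)
for i in range(1,n):
    if st[i,4]>60 and 190<ce[i][1]<250 and ce[i][0]<450:
        ys,xs=np.where(l==i);rr=cv2.minAreaRect(np.c_[xs,ys].astype(np.float32));print(ce[i].round(1),st[i].tolist(),rr)
print(r.get_state()["clock"])
E
```

```text
[382.2 218.4] [355, 209, 56, 19, 906] ((382.51849365234375, 218.33229064941406), (17.029296875, 55.248138427734375), 86.8201675415039)
[246.9 225.3] [220, 216, 56, 20, 743] ((247.7224884033203, 225.72607421875), (16.615703582763672, 55.62649154663086), 86.05481719970703)
60.225
```

```bash
python3 -c "
from plant import r
print(r.finish_job())"
```

```text
the job is handed in; nothing more can be done
None
```

I handed the job in at about 60 s: both studs are locked in line with their marks, the red and yellow spanners hang on their own pegs, and the red and blue sockets stand in their own blocks; no blue spanner or yellow socket was found out.

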